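Load the cells and thread the ferrite aerial rod of a clamped radio

ROBOT

A 7-joint arm with a two-finger parallel gripper is mounted at the origin on the work surface. World frame = base frame: x ahead of the robot, y to its left, z up, the work surface at z = 0. Lengths are in m, angles in rad, forces in N, time in s.
With the tool pointing down it reaches from about 0.4 to 0.875 m from the base axis. Payload 6.5 kg.
Tool frame: the origin (TCP) lies between the finger pads; the fingertips stand 8 mm ahead of it and the grasp point (between the pads) lies 11 mm behind it; z points along the fingers, x is the direction in which the jaws open and shut, and the axes are right-handed (so a half turn about z gives the same grasp; the last joint's range is limited). The gripper opens to 85 mm and grips with 20 to 120 N. Pads are 22 mm wide; open, the fingers measure 114 mm over their backs; the gripper's body (76 mm by 85 mm) begins 54 mm behind the grasp point. The pads swing forward as they close: fully open they stand 13 mm farther back than shut.
Start: joints at [1.224, 0.536, -0.004, 1.538, 0.003, 1.067, -0.071], TCP at [0.18, -0.625, 0.239] pointing down, gripper open.
Joint ranges: [-2.7, 2.7], [-0.37, 2.16], [-1.27, 1.26], [0.24, 2.4], [-1.31, 4.45], [0.19, 1.91], [-2.76, 2.76]. Speed limits (rad/s): [2.39, 2.39, 3.14, 3.14, 3.14, 3.14, 3.14].

INTERFACE

Orientations are given as a rotation vector (axis times angle).
In Python, from bench import * gives the robot as it stands.
- The arm moves only by the tool apply_moves, never from a script. Its argument "series" is a list of rows, each a list of 3 entries, a list of its own where there are three numbers: the turn, a rotation vector about the tool's x, y, z in degrees, then the shift along the tool's x, y, z in m, then the gripper's target within -1 to 1 (shut at 1, half-way at 0, fully open at -1). A call has 1 to 20 rows; each row shifts and turns the commanded pose from where the row before left it, along the tool's axes as they then stand; what a row does not reach is not made up. A row lasts 1/8 s, in which the tool goes at most 62.5 mm and 10.7 degrees, less where a joint would pass 70% of its speed; a pose out of reach is approached as far as the arm can. A call with a gripper value outside its range is refused whole. The fingers move at their own pace and stop on an object; the grip force is fixed at half the most. Time passes only in rows, so rows that do not move let the fingers close. It gives the time, the measured TCP pose, the force and the opening at its end, in the units of the state.
- state(): the state, without advancing time (a new reading comes with each control period).
- grab_frame(name): name is "scene" or "top" or "wrist"; returns (picture, depth): 384x512x3 uint8, red, green, blue; 384x512 float32, m along the optical axis (not along the pixel's ray), 0 where there is no reading.
- calibration(name): a dict with "camera_matrix" (3x3 intrinsics, pixels), "k1" (the pictures are not rectified: a ray, as slopes to the right and down, at radius r is drawn at 1 + k1 r^2 times it, then the intrinsics apply), "rvec" (rotation vector, rad) and "tvec" (3), from world to camera coordinates, as OpenCV has them. Camera axes: x right, y down, z forward; pixel columns grow to the right and rows downward; lengths in m; the calibration is good to about 2 mm. A picture is of the moment at which its call begins: read the wrist's pose just before it. calibration takes no time and is no camera call; for the wrist camera it gives the pose at the moment of the call.
- sign_off(): hands the job in, once; it reports no verdict.
Trained networks look in the newest picture that a camera, given by its name, has taken for a name from the list of things; names that differ only in an ending like _2 or _b are one class to them, and where a whole thing is asked for, a point or a joint stands for the part that bears it (a point fixed in the world has none). Each returns a list of dicts, best first, with "p" (0 to 1); they miss things now and then, are a little off and sometimes report something else, mostly with a low value. They report only what shows in the picture. A call takes as long as a camera call.
- look_for(target, camera): "at" ([x, y, z] in m, in world coordinates, good to about 4 mm: the middle of the surface that is visible of it).
- landmark_of(target, camera): "at" ([x, y, z] in m, in world coordinates, good to about 4 mm: a listed point, or the origin of a listed thing).
The state is a dict: "t": time; "joint_pos": joint angles; "qvel": joint speeds; "joint_efforts": joint torques, N m; "position": TCP position; "tcp_rot": TCP orientation; "wrist_force": force on the tool from outside, world axes, zero at the start; "wrist_torque": the same for the moment, N m; "opening": finger opening in m.
Only numpy, scipy, OpenCV 4.12 (cv2) and the standard library are available. Lean on these libraries where they do the work, as an engineer would, in place of code of your own. Each camera call takes 0.05 s, during which the arm holds its last target.

TASK

Get the opened radio ready for its aerial to be waxed in: first stand one cell in each of the two battery bays, button end up and right down on the bay floor, and let go of them. Then pick up the loose ferrite aerial rod and thread it level through one rod holder and on through the other, gently, as ferrite is brittle, until both ends stand out at least a finger's breadth (15 mm) beyond the holders. Finish while still gripping the rod there, steady and not wedged, without having disturbed the jar, the cup of picks or the loose speaker grille.

Things in the scene. Friction and masses are not known exactly. Their poses are not given: they have to be found in the camera images.
- radio: Grey half-shell of a portable radio on its face, open back up, clamped, immovable; 190 (its x) by 280 mm (its y), walls 45 mm high. Origin: centre of its underside; z up. Inside: two battery bays near right, speaker magnet (38 mm high) left, circuit board (parts to 33 mm) with two white rod holders along the far edge. Beyond its +y end stands an iron clamp with a swivel lever, 100 mm high.
- bay_1 (a point): Centre of the floor of battery bay 1, 4 mm above the bench; axes as the radio's. A square well 38 mm by 38 mm inside, walls 3 mm thick with their top 28 mm above the bay floor, open above. The bay row runs along the radio's y, 41 mm from centre to centre, so fingers fit beside a cell only when they close along the radio's x.
- bay_2 (a point): The same for battery bay 2, 41 mm further along the radio's +y.
- holder_1 (a point): Centre of the hole of rod holder 1, 75 mm above the bench, above the shell's walls; axes as the radio's, the hole runs along y. A white pillar carries a bushing 12 mm long along y (6 mm either side of this point), 25 mm across outside; hole 14 mm in diameter, flared to 18 mm at both mouths.
- holder_2 (a point): The same for rod holder 2, 70 mm further along the radio's +y, in line with holder 1. Either cell fits either bay, and the rod may enter from either side.
- cell_1: Loose D cell, upright cylinder with black jacket, copper band and steel top, 33 mm in diameter, 60 mm tall plus a 1.5 mm contact button on top; about 140 g. Origin: centre of its underside; z: its axis towards the button. Starts standing on the bench.
- cell_2: The second D cell, the same.
- rod: Loose ferrite aerial rod, plain dark grey round bar 10 mm in diameter and 160 mm long, 63 g. Origin: the middle of the rod, on its axis; x along the rod, both ends alike. Starts lying on the bench, free to roll.
- jar: Small glass jar with a steel cap, 56 mm in diameter, 62 mm tall, loose; leave alone. Origin: centre of its underside.
- pick_cup: Steel cup 66 mm in diameter, 85 mm tall, with dental picks standing up to 145 mm, loose; leave alone. Origin: centre of its underside.
- grille: Orange plastic speaker grille lying flat, 100 by 150 mm, 9 mm thick, loose; leave alone. Origin: centre of its underside.

How it is judged:
By the outcome, as a careful person would: the job done as asked, in the order asked, and still so for the second after the job is handed in, while the arm keeps its last pose, push and grip.
It also fails if it takes over 66 s, if anything falls off the work surface, if the arm or the gripper's body presses on something with over 40 N, if the wrist force passes 120 N, or if a joint passes its speed limit or range.

## Working session

There is one attempt and no reset: what is moved stays moved. The work goes in short steps, Python scripts to look and compute and a tool call to move; the robot and the scene stay as the last step left them, time stands still between calls to the robot, and variables do not carry over. Pictures are saved under pics/ and viewed, and the job is handed in when it is done.

Besides the shell and the picture viewer there is one more tool, called after ">>>" as name([rows], argument=value, ...), one row to a line, values as JSON. apply_moves: Moves the arm, as the interface text tells. Its arguments: {"type":"object","properties":{"series":{"type":"array","items":{"type":"array"}}},"required":["series"]}

```bash
mkdir -p pics; ls; cat > h.py <<'E'
from bench import *
import numpy as np, cv2
from scipy.spatial.transform import Rotation as R
def snap(name,fn):
    c=calibration(name); p,d=grab_frame(name); cv2.imwrite('pics/'+fn,p[:,:,::-1]); np.savez('pics/'+fn+'.npz',p=p,d=d,**{k:np.array(v) for k,v in c.items()}); return p,d,c
def px2w(c,d,uv,z=None):
    K=np.array(c['camera_matrix']);k1=float(c['k1']);Rm=R.from_rotvec(c['rvec']).as_matrix();t=np.array(c['tvec'])
    o=[]
    for i,(u,v) in enumerate(uv):
        x=cv2.undistortPoints(np.array([[[u,v]]],float),K,np.array([k1,0,0,0]))[0,0]
        ray=np.array([x[0],x[1],1.])
        if z is None:
            dd=d[int(round(v)),int(round(u))]; o.append(Rm.T@(ray*dd-t))
        else:
            C=-Rm.T@t; r=Rm.T@ray; s=(z-C[2])/r[2]; o.append(C+s*r)
    return np.array(o)
def w2px(c,P):
    K=np.array(c['camera_matrix']);p,_=cv2.projectPoints(np.array(P,float).reshape(-1,3),np.array(c['rvec'],float),np.array(c['tvec'],float),K,np.array([float(c['k1']),0,0,0]));return p[:,0]
E
python3 - <<'E'
from h import *
np.set_printoptions(precision=4,suppress=True)
s=state();print(s)
for n in ['scene','top']:
    p,d,c=snap(n,n+'0.png')
    print(n,c)
    for t in ['cell_1','rod','radio','jar','pick_cup','grille']:
        print(t,[(np.round(r['at'],3),round(r['p'],2)) for r in landmark_of(t,n)][:4])
    for t in ['bay_1','bay_2','holder_1','holder_2']:
        print(t,[(np.round(r['at'],3),round(r['p'],2)) for r in landmark_of(t,n)][:4])
print(state()['t'])
E
```

```text
pics
{'t': 0.0, 'joint_pos': array([ 1.2238,  0.5372, -0.0044,  1.5389,  0.0026,  1.0673, -0.0712]), 'qvel': array([-0.0007,  0.0009,  0.0012,  0.0011, -0.0001, -0.0009, -0.0006]), 'joint_efforts': array([ -0.0002, -58.3418,   1.0484, -25.9106,   0.0123,   0.0095,
         0.    ]), 'position': array([ 0.1799, -0.6239,  0.2384]), 'tcp_rot': array([-2.5097,  1.8881,  0.0023]), 'wrist_force': array([-0.0642, -0.459 , -0.0109]), 'wrist_torque': array([ 0.0197, -0.038 , -0.0324]), 'opening': 0.08526984301510201}
scene {'camera_matrix': array([[379.4601,   0.    , 255.0565],
       [  0.    , 379.4601, 189.6078],
       [  0.    ,   0.    ,   1.    ]]), 'k1': -0.06497600997775685, 'rvec': array([ 2.2456,  0.5669, -0.2321]), 'tvec': array([-0.5585, -0.1256,  1.3598])}
cell_1 [(array([ 0.597, -0.296,  0.002]), 0.83), (array([0.556, 0.112, 0.004]), 0.62), (array([ 0.622, -0.16 ,  0.001]), 0.54)]
rod [(array([ 0.484, -0.25 ,  0.008]), 0.75)]
radio [(array([0.557, 0.116, 0.002]), 0.86), (array([0.565, 0.495, 0.   ]), 0.19)]
jar [(array([ 0.464, -0.467, -0.003]), 0.86), (array([0.617, 0.11 , 0.
[... 797 characters left out ...]

rod [(array([ 0.485, -0.252,  0.006]), 0.64)]
radio [(array([0.555, 0.112, 0.001]), 0.72)]
jar [(array([ 0.47 , -0.466,  0.004]), 0.78)]
pick_cup [(array([0.572, 0.494, 0.001]), 0.76), (array([ 0.771, -0.137,  0.002]), 0.49), (array([ 0.619, -0.155, -0.004]), 0.36), (array([0.554, 0.112, 0.   ]), 0.33)]
grille [(array([ 0.771, -0.134,  0.003]), 0.91)]
bay_1 [(array([0.5  , 0.049, 0.004]), 0.67)]
bay_2 [(array([0.5  , 0.049, 0.004]), 0.67)]
holder_1 [(array([0.613, 0.115, 0.071]), 0.87), (array([ 0.467, -0.469,  0.006]), 0.64), (array([0.599, 0.047, 0.075]), 0.6)]
holder_2 [(array([0.613, 0.115, 0.071]), 0.87), (array([ 0.467, -0.469,  0.006]), 0.64), (array([0.599, 0.047, 0.075]), 0.6)]
1.1
```

View pics/scene0.png

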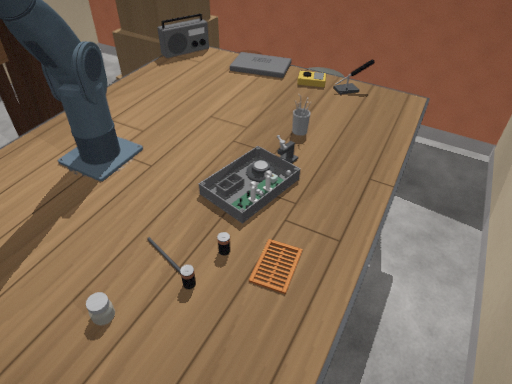

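View pics/top0.png

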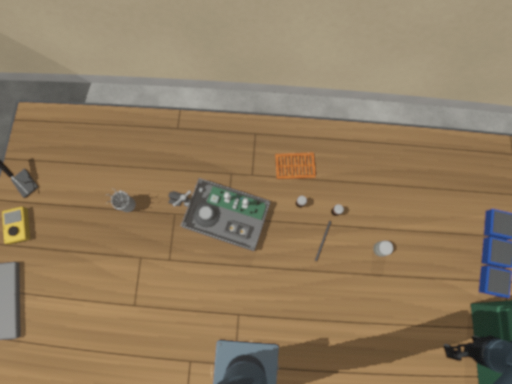

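The scene view shows the cells at (188,277) and (224,243), the rod from (148,239) to (180,270), and the radio at (250,182). The top view agrees. Next I'll measure the rod and radio direction and check the wrist camera geometry.

```bash
cat >> h.py <<'E'
np.set_printoptions(precision=4,suppress=True)
def delta(target,yaw=None):
    s=state();Rm=R.from_rotvec(s['tcp_rot']);d=Rm.inv().apply(np.array(target)-s['position'])
    x=Rm.as_matrix()[:,0];y0=np.degrees(np.arctan2(x[1],x[0]))
    print('t',round(s['t'],2),'pos',s['position'],'yaw',round(y0,2),'z',Rm.as_matrix()[:,2],'open',round(s['opening'],4))
    print(' tool delta now',d)
    if yaw is not None:
        xx=np.array([np.cos(np.radians(yaw)),np.sin(np.radians(yaw)),0]);zz=np.array([0,0,-1.]);yy=np.cross(zz,xx)
        M=np.array([xx,yy,zz]).T; rv=np.degrees((Rm.inv()*R.from_matrix(M)).as_rotvec())
        print(' turn',rv,'delta after turn',M.T@(np.array(target)-s['position']))
E
python3 - <<'E'
from h import *
c=calibration('wrist');s=state()
Rc=R.from_rotvec(c['rvec']).as_matrix();C=-Rc.T@c['tvec']
Rt=R.from_rotvec(s['tcp_rot']).as_matrix()
print('cam in tool',Rt.T@(C-s['position']));print('cam axes in tool\n',Rt.T@Rc.T, c['camera_matrix'])
for n in ['top','scene']:
    z=np.load(f'pics/{n}0.png.npz');
    if n=='top': uv=[(330,222),(317,260)]
    else: uv=[(149,239),(180,271)]
    e=px2w(z,z['d'],uv,0.005);print(n,e,np.linalg.norm(e[1]-e[0]),np.degrees(np.arctan2(*(e[1]-e[0])[[1,0]])))
delta([0.607,-0.20,0.32],-12)
E
```

```text
cam in tool [ 0.0001 -0.0789 -0.1336]
cam axes in tool
 [[ 1.      0.0003 -0.0006]
 [-0.0001  0.9509  0.3095]
 [ 0.0007 -0.3095  0.9509]] [[287.7301   0.     255.3114]
 [  0.     287.7301 190.7717]
 [  0.       0.       1.    ]]
top [[ 0.5546 -0.2778  0.005 ]
 [ 0.4106 -0.2339  0.005 ]] 0.15049873427992588 163.04688487143724
scene [[ 0.4149 -0.2291  0.005 ]
 [ 0.5566 -0.2756  0.005 ]] 0.14912564393142821 -18.179839486131723
t 1.1 pos [ 0.1801 -0.6246  0.2393] yaw -73.91 z [-0. -0. -1.] open 0.0854
 tool delta now [-0.2896 -0.5278 -0.0807]
 turn [  0.0025  -0.0012 -61.9104] delta after turn [ 0.3293 -0.504  -0.0807]
```

>>> apply_moves([
  [[0,0,0],[-0.0223,-0.0406,-0.0062],-1],
  [[0,0,0],[-0.0223,-0.0406,-0.0062],-1],
  [[0,0,0],[-0.0223,-0.0406,-0.0062],-1],
  [[0,0,0],[-0.0223,-0.0406,-0.0062],-1],
  [[0,0,0],[-0.0223,-0.0406,-0.0062],-1],
  [[0,0,0],[-0.0223,-0.0406,-0.0062],-1],
  [[0,0,0],[-0.0223,-0.0406,-0.0062],-1],
  [[0,0,0],[-0.0223,-0.0406,-0.0062],-1],
  [[0,0,0],[-0.0223,-0.0406,-0.0062],-1],
  [[0,0,0],[-0.0223,-0.0406,-0.0062],-1],
  [[0,0,0],[-0.0223,-0.0406,-0.0062],-1],
  [[0,0,0],[-0.0223,-0.0406,-0.0062],-1],
  [[0,0,0],[-0.0223,-0.0406,-0.0062],-1],
  [[0,0,-10.3],[0,0,0],-1],
  [[0,0,-10.3],[0,0,0],-1],
  [[0,0,-10.3],[0,0,0],-1],
  [[0,0,-10.3],[0,0,0],-1],
  [[0,0,-10.3],[0,0,0],-1],
  [[0,0,-10.4],[0,0,0],-1],
  [[0,0,0],[0,0,0],-1],
])

```text
t: 3.6
position: [0.6068, -0.1999, 0.3198]
tcp_rot: [-3.124, 0.331, 0.0]
wrist_force: [0.0, 0.3, -0.1]
opening: 0.0854
```

```bash
python3 - <<'E'
from h import *
p,d,c=snap('wrist','w1.png')
for t in ['cell_1','rod','grille']:
    print(t,[(np.round(r['at'],4),round(r['p'],2)) for r in landmark_of(t,'wrist')][:4])
delta([0.6,-0.3,.3],-12.2)
E
```

```text
cell_1 [(array([ 0.6206, -0.1598,  0.0004]), 0.77), (array([ 0.601 , -0.2927, -0.0003]), 0.65)]
rod [(array([ 0.4835, -0.2516,  0.0029]), 0.88)]
grille [(array([ 0.7682, -0.1342, -0.0039]), 0.89)]
t 3.8 pos [ 0.6069 -0.1997  0.3199] yaw -12.16 z [-0.     -0.0001 -1.    ] open 0.0855
 tool delta now [0.0144 0.0995 0.0199]
 turn [0.0072 0.001  0.0442] delta after turn [0.0144 0.0995 0.0199]
```

View pics/w1.png

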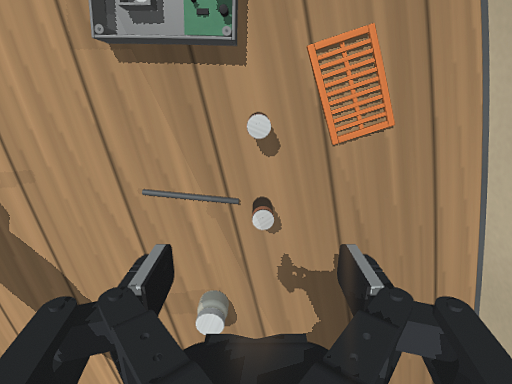

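The wrist view shows the cell tops at (259,126) and (263,218), the rod from (143,191) to (240,202), and the near wall of the radio at the top left. Next I'll refine these with depth.

```bash
cat >> h.py <<'E'
def cloud(f):
    z=np.load(f'pics/{f}.npz') if isinstance(f,str) else f
    d=z['d'];v,u=np.mgrid[:384,:512];K=z['camera_matrix']
    x=cv2.undistortPoints(np.stack([u,v],-1).reshape(-1,1,2).astype(float),K,np.array([float(z['k1']),0,0,0]))[:,0]
    P=np.c_[x,np.ones(len(x))]*d.reshape(-1,1)
    Rm=R.from_rotvec(z['rvec']).as_matrix()
    W=(P-z['tvec'])@Rm
    W[d.reshape(-1)==0]=np.nan
    return W.reshape(384,512,3)
E
python3 - <<'E'
from h import *
for f,ctr in [('w1.png',0),('top0.png',0),('scene0.png',0)]:
    W=cloud(f);print(f)
    for c in [(0.62,-.16),(0.6,-.294)]:
        m=(np.hypot(W[...,0]-c[0],W[...,1]-c[1])<0.03)&(W[...,2]>0.053)&(W[...,2]<.075)
        if m.sum()<5: print('none');continue
        pts=W[m];cc,r=cv2.minEnclosingCircle(pts[:,:2].astype(np.float32)); print('cell',cc,r,m.sum(),np.median(pts[:,2]),pts[:,:2].mean(0))
    m=(W[...,2]>0.0045)&(W[...,2]<.02)&(np.hypot(W[...,0]-.485,W[...,1]+.25)<0.1)&(np.hypot(W[...,0]-.6,W[...,1]+.294)>0.03)
    p=W[m];mn=p.mean(0);u,s,vt=np.linalg.svd(p[:,:2]-mn[:2]);t=(p[:,:2]-mn[:2])@vt[0]
    print('rod',m.sum(),mn+np.r_[vt[0]*(t.max()+t.min())/2,0],vt[0],t.max()-t.min(),np.degrees(np.arctan2(vt[0,1],vt[0,0])),np.percentile(p[:,2],[50,95]), 'bench',np.nanmedian(W[np.hypot(W[...,0]-.5,W[...,1]+.35)<.03][:,2]))
E
```

```text
w1.png
cell (0.6195222735404968, -0.15899665653705597) 0.01643526367843151 460 0.05944963603383616 [ 0.6195 -0.1586]
cell (0.5978239178657532, -0.2933741807937622) 0.016924843192100525 384 0.05922095394109023 [ 0.5976 -0.2921]
rod 540 [ 0.4853 -0.2503  0.0078] [ 0.9515 -0.3077] 0.15945661585787307 -17.917765946969304 [0.0079 0.0099] bench -0.001044019105599501
top0.png
cell (0.6192415356636047, -0.15856459736824036) 0.016262557357549667 67 0.06081105186556028 [ 0.6186 -0.158 ]
cell (0.5972261428833008, -0.29507941007614136) 0.017125854268670082 70 0.060985894044938566 [ 0.5964 -0.2944]
rod 229 [ 0.4851 -0.2468  0.0077] [-0.9627  0.2706] 0.19046000407769748 164.29948248466258 [0.0069 0.0128] bench 0.0005957706843864465
scene0.png
cell (0.6227596402168274, -0.1580553501844406) 0.018339799717068672 109 0.059448995267256464 [ 0.6219 -0.1606]
cell (0.5980669856071472, -0.29483526945114136) 0.017354676499962807 140 0.05883295811954123 [ 0.5993 -0.2954]
rod 154 [ 0.4819 -0.2522  0.0075] [ 0.9466 -0.3225] 0.15388295633801782 -18.813968983124497 [0.0075 0.0103] bench -0.0006430188819624511
```

```bash
python3 - <<'E'
from h import *
delta([0.6195,-0.159,.039],-12.2)
E
```

```text
t 3.8 pos [ 0.6069 -0.1997  0.3199] yaw -12.16 z [-0.     -0.0001 -1.    ] open 0.0855
 tool delta now [ 0.0037 -0.0425  0.2809]
 turn [0.0072 0.001  0.0442] delta after turn [ 0.0037 -0.0425  0.2809]
```

>>> apply_moves([
  [[0,0,0],[0.0037,-0.0425,0.03],-1],
  [[0,0,0],[0,0,0.05],-1],
  [[0,0,0],[0,0,0.05],-1],
  [[0,0,0],[0,0,0.04],-1],
  [[0,0,0],[0,0,0.04],-1],
  [[0,0,0],[0,0,0.03],-1],
  [[0,0,0],[0,0,0.021],-1],
  [[0,0,0],[0,0,0.02],-1],
  [[0,0,0],[0,0,0],-1],
  [[0,0,0],[0,0,0],1],
  [[0,0,0],[0,0,0],1],
  [[0,0,0],[0,0,0],1],
  [[0,0,0],[0,0,0],1],
  [[0,0,0],[0,0,0],1],
  [[0,0,0],[0,0,0],1],
])

```text
t: 5.68
position: [0.6201, -0.1591, 0.04]
tcp_rot: [3.124, -0.329, 0.002]
wrist_force: [-0.4, 0.1, 5.7]
opening: 0.031
```

```bash
python3 - <<'E'
from h import *
delta([0.55,0.11,.32],-12.2)
E
```

```text
t 5.67 pos [ 0.6201 -0.1591  0.04  ] yaw -12.02 z [ 0.0015 -0.0005 -1.    ] open 0.031
 tool delta now [-0.1242 -0.2485 -0.2802]
 turn [ 0.0072 -0.0913  0.1837] delta after turn [-0.1254 -0.2482 -0.28  ]
```

>>> apply_moves([
  [[0,0,0],[0,0,-0.02],1],
  [[0,0,0],[0,0,-0.04],1],
  [[0,0,0],[0,0,-0.05],1],
  [[0,0,0],[0,0,-0.05],1],
  [[0,0,0],[-0.015,-0.031,-0.05],1],
  [[0,0,0],[-0.018,-0.035,-0.03],1],
  [[0,0,0],[-0.018,-0.036,-0.02],1],
  [[0,0,0],[-0.018,-0.036,-0.02],1],
  [[0,0,0],[-0.018,-0.036,0],1],
  [[0,0,0],[-0.018,-0.036,0],1],
  [[0,0,0],[-0.018,-0.036,0],1],
  [[0,0,0],[0,0,0],1],
  [[0,0,0],[0,0,0],1],
])

```text
t: 7.3
position: [0.5502, 0.1066, 0.3194]
tcp_rot: [3.124, -0.329, 0.001]
wrist_force: [-0.3, -0.2, -1.1]
opening: 0.0312
```

```bash
python3 - <<'E'
from h import *
p,d,c=snap('wrist','w2.png')
for t in ['bay_1','holder_1','radio']:
    print(t,[(np.round(r['at'],4),round(r['p'],2)) for r in landmark_of(t,'wrist')][:4])
delta([0.55,0.11,.3],-12.2)
E
```

```text
bay_1 [(array([0.4958, 0.0484, 0.0023]), 0.69), (array([0.5105, 0.0868, 0.0028]), 0.57), (array([0.6021, 0.0478, 0.0762]), 0.28)]
holder_1 [(array([0.6009, 0.0501, 0.0724]), 0.74)]
radio [(array([0.554 , 0.1161, 0.0008]), 0.77)]
t 7.5 pos [0.5505 0.106  0.3189] yaw -12.12 z [-0.0001 -0.0005 -1.    ] open 0.0314
 tool delta now [-0.0013 -0.0038  0.0189]
 turn [ 0.0264 -0.0027  0.0752] delta after turn [-0.0013 -0.0038  0.0189]
```

View pics/w2.png

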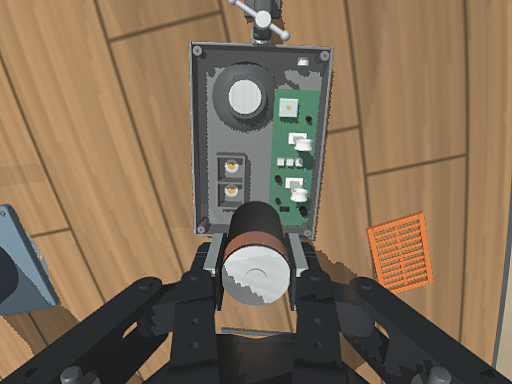

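The wrist view shows the bays at (232,166) and (232,190), the holder bushings at (302,144) and (298,195), and the cell held upright. I'll fit the bay walls and the shell from the point cloud.

```bash
python3 - <<'E'
from h import *
p=cv2.imread('pics/w2.png'); cv2.imwrite('pics/w2z.png',cv2.resize(p[30:250,180:350],None,fx=3.4,fy=2.7,interpolation=cv2.INTER_CUBIC)[:600])
W=cloud('w2.png')
# shell wall tops
for lo,hi,n in [(0.040,0.05,'shell')]:
    m=(W[...,2]>lo)&(W[...,2]<hi)&(np.hypot(W[...,0]-.555,W[...,1]-.115)<.2)
    q=W[m][:,:2].astype(np.float32); r=cv2.minAreaRect(q);print(n,m.sum(),r)
# radio frame
for f in ['w2.png','scene0.png','top0.png']:
    W=cloud(f);yaw=np.radians(-12.2);ex=np.array([np.cos(yaw),np.sin(yaw)]);ey=np.array([-ex[1],ex[0]])
    q=W.reshape(-1,3);a=(q[:,:2]-[.555,.114])@ex;b=(q[:,:2]-[.555,.114])@ey
    m=(np.abs(a+.04)<.035)&(b>-.10)&(b<-.0)&(q[:,2]>.026)&(q[:,2]<.036)
    print(f,'bay tops',m.sum(),np.percentile(a[m],[1,5,95,99]),np.percentile(b[m],[1,5,95,99]),np.median(q[m,2]))
    if f=='w2.png':
        H,_,_=np.histogram2d(b[m],a[m],bins=[np.arange(-.1,.001,.003),np.arange(-.076,0,.003)]);print(H[::-1].astype(int))
    m=(q[:,2]>.066)&(q[:,2]<.095)&(np.abs(a-.055)<.03)&(b>-.09)&(b<.04)
    for sgn,(l,h) in [('h1',(-.085,-.03)),('h2',(-.02,.035))]:
        mm=m&(b>l)&(b<h);print(sgn,mm.sum(),np.percentile(a[mm],[2,50,98]),np.percentile(b[mm],[2,50,98]),np.percentile(q[mm,2],[50,98])) if mm.sum()>5 else 0
E
```

```text
shell 2115 ((0.5537156462669373, 0.11367089301347733), (0.2800482213497162, 0.19144780933856964), 75.85521697998047)
w2.png bay tops 399 [-0.0649 -0.0638 -0.0206 -0.0204] [-0.0954 -0.094  -0.011  -0.0102] 0.030686124815816045
[[0 0 0 0 0 0 0 0 0 0 0 0 0 0 0 0 0 0 0 0 0 0 0 0 0]
 [0 0 0 0 0 0 0 0 0 0 0 0 0 0 0 0 0 0 0 0 0 0 0 0 0]
 [0 0 0 0 0 1 0 0 0 0 0 0 0 0 0 0 0 0 0 0 0 0 0 0 0]
 [0 0 0 0 3 4 6 5 4 4 4 4 4 4 4 3 4 4 4 0 0 0 0 0 0]
 [0 0 0 0 2 2 0 0 0 0 0 0 2 2 2 2 2 2 4 0 0 0 0 0 0]
 [0 0 0 0 2 2 0 0 0 0 0 0 0 0 0 0 0 0 4 0 0 0 0 0 0]
 [0 0 0 0 2 2 0 0 0 0 0 0 0 0 0 0 0 0 4 0 0 0 0 0 0]
 [0 0 0 0 2 2 0 0 0 0 0 0 0 0 0 0 0 0 4 0 0 0 0 0 0]
 [0 0 0 0 3 1 0 0 0 0 0 0 0 0 0 0 0 0 4 0 0 0 0 0 0]
 [0 0 0 0 4 0 0 0 0 0 0 0 0 0 0 0 0 2 2 0 0 0 0 0 0]
 [0 0 0 0 3 1 0 0 0 0 0 0 0 0 0 0 0 1 3 0 0 0 0 0 0]
 [0 0 0 0 4 0 0 0 0 0 0 0 0 0 0 0 0 1 3 0 0 0 0 0 0]
 [0 0 0 0 3 0 0 0 0 0 0 0 0 0 0 0 0 0 2 0 0 0 0 0 0]
 [0 0 0 0 3 0 0 0 0 0 0 0 0 0 0 0 0 2 2 0 0 0 0 0 0]
 [0 0 0 0 4 0 0 0 0 0 0 0 0 0 0 0 0 2 2 0 0 0 0 0 0]
 [0 0 0 0 4 0 0 0 0 0 0 0 0 0 0 0 0 2 2 0 0 0 0 0 0]
 [0 0 0 0 4 2 2 2 2 2 2 2 
[... 817 characters left out ...]
0 0]
 [0 0 0 0 0 0 0 0 0 0 0 0 0 0 0 0 0 0 0 0 0 0 0 0 0]]
h1 182 [0.0463 0.0569 0.0671] [-0.0622 -0.0555 -0.0509] [0.0816 0.0856]
h2 175 [0.0487 0.0587 0.0695] [0.0075 0.0138 0.019 ] [0.0827 0.0861]
scene0.png bay tops 125 [-0.0655 -0.0631 -0.0183 -0.0177] [-0.0962 -0.0947 -0.0113 -0.0105] 0.029874874154871306
h1 45 [0.0487 0.0605 0.0697] [-0.0637 -0.0583 -0.0503] [0.0776 0.0863]
h2 44 [0.0512 0.0616 0.0716] [0.0069 0.0128 0.0197] [0.0789 0.0863]
top0.png bay tops 71 [-0.0654 -0.0645 -0.0207 -0.0199] [-0.0957 -0.0948 -0.0123 -0.0109] 0.031527560480429845
h1 21 [0.0471 0.0567 0.0667] [-0.063  -0.0584 -0.052 ] [0.0838 0.0917]
h2 23 [0.0498 0.0582 0.0679] [0.007  0.0115 0.0177] [0.0845 0.091 ]
```

View pics/w2z.png

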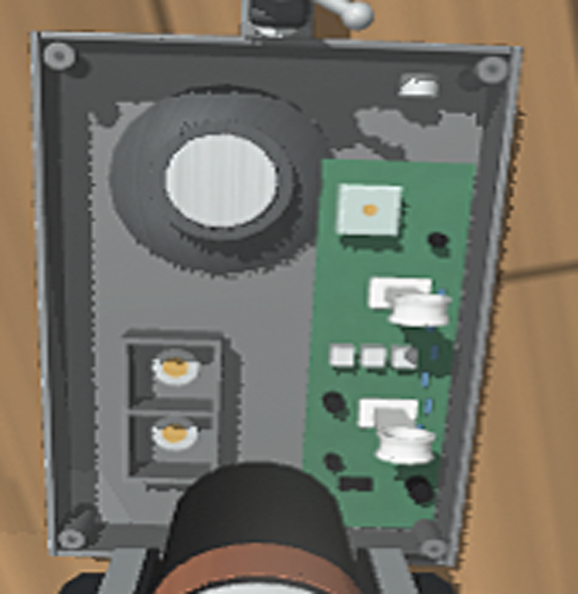

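```bash
python3 - <<'E'
from h import *
for f in ['w2.png','scene0.png','top0.png']:
    W=cloud(f);q=W.reshape(-1,3)
    m=(np.abs(q[:,2]-.045)<.004)&(np.hypot(q[:,0]-.555,q[:,1]-.115)<.2)
    r=cv2.minAreaRect(q[m][:,:2].astype(np.float32));print(f,'shell',m.sum(),r)
    yaw=np.radians(-14);ex=np.array([np.cos(yaw),np.sin(yaw)]);ey=np.array([-ex[1],ex[0]])
    a=(q[:,:2]-[.555,.114])@ex;b=(q[:,:2]-[.555,.114])@ey
    m=(np.abs(a+.04)<.035)&(b>-.10)&(b<-.0)&(np.abs(q[:,2]-.031)<.004)
    r=cv2.minAreaRect(q[m][:,:2].astype(np.float32));print(' bays',m.sum(),r,np.median(q[m,2]))
    mm={}
    m=(q[:,2]>.066)&(q[:,2]<.095)&(np.abs(a-.055)<.03)
    for n,l,h in [('h1',-.085,-.03),('h2',-.02,.04)]:
        k=m&(b>l)&(b<h); r=cv2.minAreaRect(q[k][:,:2].astype(np.float32)); mm[n]=np.array(r[0]); print(' ',n,r[0],r[1],r[2],np.percentile(q[k,2],[98]))
    v=mm['h2']-mm['h1'];print('  dir',np.linalg.norm(v),np.degrees(np.arctan2(v[1],v[0]))-90)
E
```

```text
w2.png shell 2013 ((0.5537156462669373, 0.11367089301347733), (0.2800482213497162, 0.19144780933856964), 75.85521697998047)
 bays 392 ((0.502582311630249, 0.07073048502206802), (0.08569955080747604, 0.04324161261320114), 75.71182250976562) 0.030708918103014703
  h1 (0.59871506690979, 0.04640942066907883) (0.012209282256662846, 0.022649403661489487) 75.74287414550781 [0.0856]
  h2 (0.6162616014480591, 0.11448244005441666) (0.012181269936263561, 0.023021172732114792) 77.24394989013672 [0.0861]
  dir 0.07029805717471321 -14.453960903972813
scene0.png shell 398 ((0.562519907951355, 0.1420765072107315), (0.3394283056259155, 0.1934138685464859), 75.86589050292969)
 bays 112 ((0.503661572933197, 0.07061240077018738), (0.08791421353816986, 0.047664567828178406), 74.1585464477539) 0.03002280433075604
  h1 (0.6010580658912659, 0.04609675705432892) (0.01430438831448555, 0.024924088269472122) 70.6922836303711 [0.0863]
  h2 (0.6179300546646118, 0.11413951218128204) (0.013269063085317612, 0.020485756918787956) 76.81604766845703 [0.0863]
  dir 0.07010335605685664 -13.926267926782856
top0.png shell 338 ((0.5542280673980713, 0.11454905569553375), (0.28155699372291565, 0.19082820415496826), 76.06918334960938)
 bays 62 ((0.5025753378868103, 0.07106465101242065), (0.085077203810215, 0.04501035064458847), 76.51025390625) 0.03132618822507686
  h1 (0.5986925363540649, 0.045654311776161194) (0.011288205161690712, 0.019841641187667847) 75.13068389892578 [0.0917]
  h2 (0.6159266233444214, 0.11325059086084366) (0.01083279401063919, 0.019290806725621223) 68.6103744506836 [0.091]
  dir 0.06975866039772734 -14.303192734290775
```

```bash
python3 - <<'E'
from h import *
delta([0.5076,0.0907,.08],-14.15)
E
```

```text
t 7.5 pos [0.5505 0.106  0.3189] yaw -12.12 z [-0.0001 -0.0005 -1.    ] open 0.0314
 tool delta now [-0.0387  0.0239  0.2389]
 turn [ 0.0263 -0.0031  2.0252] delta after turn [-0.0379  0.0253  0.2389]
```

>>> apply_moves([
  [[0,0,2],[-0.019,0.012,0.02],1],
  [[0,0,0],[-0.019,0.0126,0.04],1],
  [[0,0,0],[0,0,0.05],1],
  [[0,0,0],[0,0,0.05],1],
  [[0,0,0],[0,0,0.04],1],
  [[0,0,0],[0,0,0.03],1],
  [[0,0,0],[0,0,0.009],1],
  [[0,0,0],[0,0,0],1],
  [[0,0,0],[0,0,0],1],
])

```text
t: 8.62
position: [0.5088, 0.092, 0.0812]
tcp_rot: [-3.117, 0.384, -0.004]
wrist_force: [0.4, -0.7, -1.6]
opening: 0.0313
```

```bash
python3 - <<'E'
from h import *
snap('scene','s3.png');snap('wrist','w3.png')
p=cv2.imread('pics/s3.png');cv2.imwrite('pics/s3z.png',cv2.resize(p[110:240,170:330],None,fx=4,fy=4,interpolation=cv2.INTER_CUBIC))
delta([0.5076,0.0907,.0445],-14.15)
E
```

```text
t 8.72 pos [0.5086 0.092  0.0811] yaw -14.02 z [ 0.0022  0.0003 -1.    ] open 0.0313
 tool delta now [-0.0007  0.0015  0.0366]
 turn [-0.0468 -0.1156  0.1294] delta after turn [-0.0006  0.0015  0.0366]
```

View pics/s3z.png

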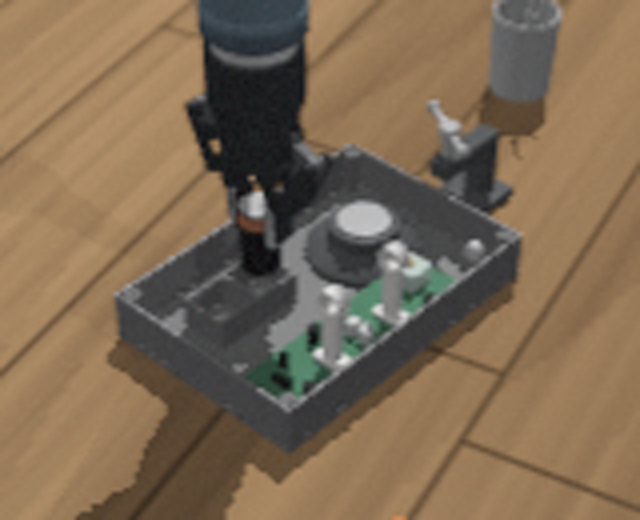

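View pics/w3.png

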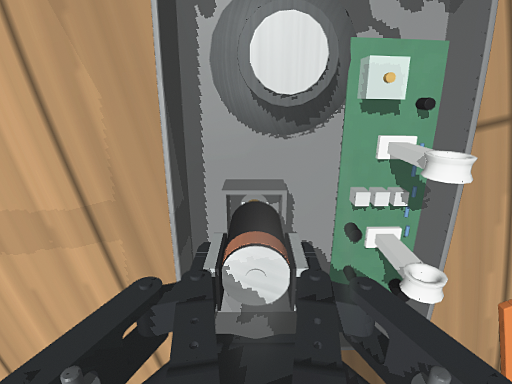

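The scene view (about (235,175) in the full frame) and the wrist view both show the cell hanging centred over the far bay. Now I'll lower it.

>>> apply_moves([
  [[0,0,0],[-0.0007,0.0014,0.005],1],
  [[0,0,0],[0,0,0.006],1],
  [[0,0,0],[0,0,0.006],1],
  [[0,0,0],[0,0,0.005],1],
  [[0,0,0],[0,0,0.004],1],
  [[0,0,0],[0,0,0.004],1],
  [[0,0,0],[0,0,0],1],
  [[0,0,0],[0,0,0],1],
])

```text
t: 9.72
position: [0.5067, 0.0907, 0.05]
tcp_rot: [-3.118, 0.383, -0.0]
wrist_force: [-0.6, -0.5, -1.7]
opening: 0.0313
```

>>> apply_moves([
  [[0,0,0],[0.0005,0,0.002],1],
  [[0,0,0],[0,0,0.002],1],
  [[0,0,0],[0,0,0.001],1],
  [[0,0,0],[0,0,0],1],
  [[0,0,0],[0,0,0],1],
])

```text
t: 10.35
position: [0.5072, 0.0906, 0.0449]
tcp_rot: [-3.118, 0.383, -0.0]
wrist_force: [0.6, -0.5, -2.7]
opening: 0.0312
```

>>> apply_moves([
  [[0,0,0],[0,0,0.0007],1],
  [[0,0,0],[0,0,0.0007],1],
  [[0,0,0],[0,0,0],1],
])

```text
t: 10.72
position: [0.5073, 0.0906, 0.0439]
tcp_rot: [3.118, -0.383, 0.0]
wrist_force: [-1.4, -1.0, 4.8]
opening: 0.0313
```

>>> apply_moves([
  [[0,0,0],[0,0,0],0.2],
  [[0,0,0],[0,0,0],0],
  [[0,0,0],[0,0,0],-0.1],
  [[0,0,0],[0,0,0],-0.1],
  [[0,0,0],[0,0,-0.01],-0.1],
  [[0,0,0],[0,0,-0.02],-0.1],
  [[0,0,0],[0,0,-0.04],-0.1],
  [[0,0,0],[0,0,-0.06],-1],
  [[0,0,0],[0,0,-0.06],-1],
  [[0,0,0],[0,0.02,-0.05],-1],
  [[0,0,0],[0,0,0],-1],
])

```text
t: 12.1
position: [0.5044, 0.0703, 0.2879]
tcp_rot: [-3.117, 0.387, -0.013]
wrist_force: [-0.1, 0.0, 0.9]
opening: 0.0856
```

```bash
python3 - <<'E'
from h import *
snap('wrist','w4.png')
W=cloud('w4.png');q=W.reshape(-1,3);m=(np.abs(q[:,2]-.063)<.006)&(np.hypot(q[:,0]-.5076,q[:,1]-.0907)<.025)
print(m.sum(),np.median(q[m,2]),cv2.minEnclosingCircle(q[m][:,:2].astype(np.float32)))
for c in[(.6195,-.159),(.5978,-.2935)]:
    pass
delta([0.5978,-0.2935,.2],-14.15)
E
```

```text
556 0.0633154022593847 ((0.507016122341156, 0.09119769185781479), 0.01673741452395916)
t 12.15 pos [0.5031 0.0707 0.2855] yaw -14.09 z [ 0.0041 -0.0003 -1.    ] open 0.0856
 tool delta now [0.1802 0.3303 0.086 ]
 turn [-0.0407 -0.2308  0.0611] delta after turn [0.1809 0.33   0.0855]
```

View pics/w4.png

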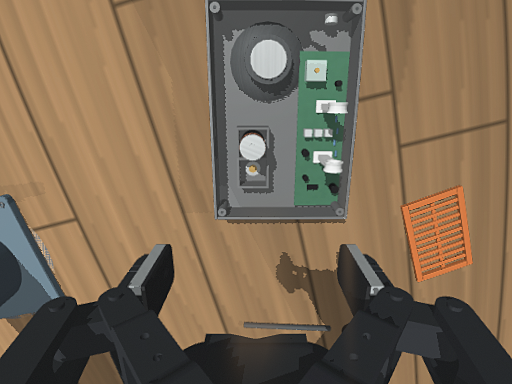

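The cell stands in the far bay, with its top at pixel (252,146) and z≈0.063, as expected. Next is the second cell.

>>> apply_moves([
  [[0,0,0],[0.0225,0.0412,0],-1],
  [[0,0,0],[0.0225,0.0412,0],-1],
  [[0,0,0],[0.0225,0.0412,0],-1],
  [[0,0,0],[0.0225,0.0412,0],-1],
  [[0,0,0],[0.0225,0.0412,0],-1],
  [[0,0,0],[0.0225,0.0412,0],-1],
  [[0,0,0],[0.0225,0.0412,0.04],-1],
  [[0,0,0],[0.0227,0.0416,0.05],-1],
  [[0,0,0],[0,0,0.05],-1],
  [[0,0,0],[0,0,0],-1],
  [[0,0,0],[0,0,0],-1],
])

```text
t: 13.52
position: [0.5972, -0.2872, 0.1494]
tcp_rot: [-3.118, 0.381, -0.002]
wrist_force: [0.4, -0.3, 0.2]
opening: 0.0855
```

```bash
python3 - <<'E'
from h import *
delta([0.5978,-0.2935,.039],-14.15)
E
```

```text
t 13.53 pos [ 0.5972 -0.2872  0.1494] yaw -13.92 z [ 0.0012  0.0004 -1.    ] open 0.0855
 tool delta now [0.002  0.006  0.1104]
 turn [-0.0381 -0.0633  0.2314] delta after turn [0.0022 0.0059 0.1104]
```

>>> apply_moves([
  [[0,0,0.2],[0.002,0.006,0.03],-1],
  [[0,0,0],[0,0,0.03],-1],
  [[0,0,0],[0,0,0.025],-1],
  [[0,0,0],[0,0,0.015],-1],
  [[0,0,0],[0,0,0.01],-1],
  [[0,0,0],[0,0,0],-1],
  [[0,0,0],[0,0,0],1],
  [[0,0,0],[0,0,0],1],
  [[0,0,0],[0,0,0],1],
  [[0,0,0],[0,0,0],1],
  [[0,0,0],[0,0,0],1],
  [[0,0,0],[0,0,0],1],
])

```text
t: 15.02
position: [0.597, -0.2948, 0.0388]
tcp_rot: [3.117, -0.389, 0.001]
wrist_force: [-1.1, 0.9, 5.2]
opening: 0.0315
```

```bash
python3 - <<'E'
from h import *
delta([0.4976,0.0509,.25],-14.15)
print(state()['wrist_force'])
E
```

```text
t 15.03 pos [ 0.597  -0.2948  0.0388] yaw -14.21 z [ 0.0006 -0.0004 -1.    ] open 0.0315
 tool delta now [-0.1811 -0.3107 -0.2114]
 turn [ 0.0133 -0.0372 -0.0604] delta after turn [-0.1809 -0.311  -0.2112]
[-1.08    0.9125  5.1618]
```

>>> apply_moves([
  [[0,0,0],[0,0,-0.02],1],
  [[0,0,0],[0,0,-0.04],1],
  [[0,0,0],[-0.01,-0.02,-0.04],1],
  [[0,0,0],[-0.02,-0.035,-0.02],1],
  [[0,0,0],[-0.024,-0.041,-0.02],1],
  [[0,0,0],[-0.024,-0.041,0],1],
  [[0,0,0],[-0.024,-0.041,0],1],
  [[0,0,0],[-0.024,-0.041,0],1],
  [[0,0,0],[-0.024,-0.041,0],1],
  [[0,0,0],[-0.02,-0.035,0],1],
  [[0,0,0],[-0.011,-0.016,0],1],
  [[0,0,0],[0,0,0],1],
  [[0,0,0],[0,0,0],1],
])

```text
t: 16.65
position: [0.4979, 0.05, 0.1785]
tcp_rot: [3.117, -0.39, 0.001]
wrist_force: [-0.2, -0.5, -1.3]
opening: 0.0313
```

```bash
python3 - <<'E'
from h import *
delta([0.4976,0.0509,.08],-14.15)
E
```

```text
t 16.65 pos [0.4979 0.05   0.1785] yaw -14.28 z [ 0.0006 -0.0008 -1.    ] open 0.0313
 tool delta now [-0.0006 -0.0008  0.0985]
 turn [ 0.0358 -0.0453 -0.1273] delta after turn [-0.0005 -0.0008  0.0985]
```

>>> apply_moves([
  [[0,0,0],[-0.0005,0,0.03],1],
  [[0,0,0],[0,0,0.03],1],
  [[0,0,0],[0,0,0.02],1],
  [[0,0,0],[0,0,0.014],1],
  [[0,0,0],[0,0,0],1],
  [[0,0,0],[0,0,0],1],
])

```text
t: 17.4
position: [0.4977, 0.0512, 0.0848]
tcp_rot: [-3.117, 0.389, -0.002]
wrist_force: [0.4, -0.6, -1.4]
opening: 0.0316
```

```bash
python3 - <<'E'
from h import *
snap('wrist','w5.png')
delta([0.4976,0.0500,.043],-14.15)
E
```

```text
t 17.45 pos [0.4978 0.0513 0.0849] yaw -14.23 z [ 0.0015  0.0001 -1.    ] open 0.0314
 tool delta now [0.0001 0.0013 0.0419]
 turn [-0.0269 -0.0822 -0.0821] delta after turn [0.0001 0.0013 0.0419]
```

View pics/w5.png

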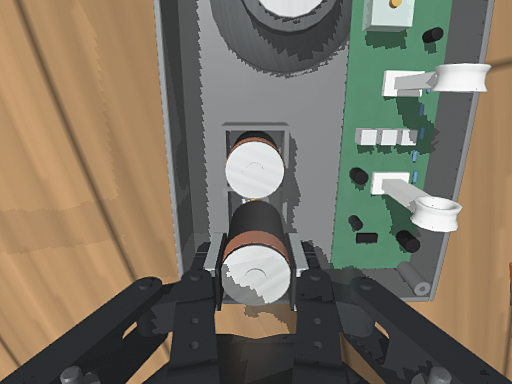

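The placed cell's top is at (255,169). The held one, at (257,275), is lined up with it over bay 1. Lowering.

>>> apply_moves([
  [[0,0,0],[0,0.0012,0.006],1],
  [[0,0,0],[0,0,0.007],1],
  [[0,0,0],[0,0,0.007],1],
  [[0,0,0],[0,0,0.006],1],
  [[0,0,0],[0,0,0.006],1],
  [[0,0,0],[0,0,0.005],1],
  [[0,0,0],[0,0,0.002],1],
  [[0,0,0],[0,0,0],1],
  [[0,0,0],[0,0,0],1],
])

```text
t: 18.58
position: [0.4969, 0.0502, 0.0453]
tcp_rot: [-3.117, 0.389, -0.001]
wrist_force: [0.2, 0.4, -1.1]
opening: 0.0315
```

>>> apply_moves([
  [[0,0,0],[0,0,0.001],1],
  [[0,0,0],[0,0,0.001],1],
  [[0,0,0],[0,0,0.0007],1],
  [[0,0,0],[0,0,0],1],
])

```text
t: 19.08
position: [0.4968, 0.0502, 0.0427]
tcp_rot: [3.117, -0.389, 0.0]
wrist_force: [-1.6, 0.2, 5.0]
opening: 0.0314
```

>>> apply_moves([
  [[0,0,0],[0,0,0],0.2],
  [[0,0,0],[0,0,0],0],
  [[0,0,0],[0,0,0],-0.1],
  [[0,0,0],[0,0,0],-0.1],
  [[0,0,0],[0,0,-0.01],-0.1],
  [[0,0,0],[0,0,-0.02],-0.1],
  [[0,0,0],[0,0,-0.04],-0.1],
  [[0,0,0],[0,0,-0.06],-0.3],
  [[0,0,0],[0,0,-0.06],-0.5],
  [[0,0,0],[0,0.03,-0.05],-0.5],
  [[0,0,0],[0,0,0],-0.5],
])

```text
t: 20.45
position: [0.4913, 0.0192, 0.2867]
tcp_rot: [3.116, -0.394, 0.013]
wrist_force: [-0.2, 0.7, -0.4]
opening: 0.0639
```

```bash
python3 - <<'E'
from h import *
snap('wrist','w6.png')
W=cloud('w6.png');q=W.reshape(-1,3)
for c in [(.5076,.0907),(.4976,.0509)]:
    m=(np.abs(q[:,2]-.063)<.006)&(np.hypot(q[:,0]-c[0],q[:,1]-c[1])<.02)
    print(m.sum(),np.median(q[m,2]),cv2.minEnclosingCircle(q[m][:,:2].astype(np.float32)))
delta([0.48,-0.25,.25],72)
E
```

```text
631 0.06360986108220655 ((0.5066763162612915, 0.0904938280582428), 0.016917634755373)
572 0.06333178149359903 ((0.4971168041229248, 0.05164266377687454), 0.01676585152745247)
t 20.5 pos [0.49   0.0203 0.2843] yaw -14.33 z [ 0.0039 -0.0007 -1.    ] open 0.0642
 tool delta now [0.057  0.2644 0.0344]
 turn [  0.1546  -0.1939 -86.3286] delta after turn [-0.2602  0.074   0.0343]
```

View pics/w6.png

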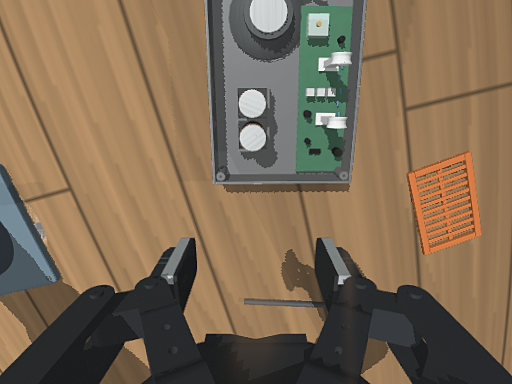

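Both cells stand seated at (253,103) and (253,137), with their tops at about 0.0635. Now to the rod.

>>> apply_moves([
  [[0,0,-5],[0.018,0.04,0.01],-0.5],
  [[0,0,-10],[0.022,0.04,0.015],-0.5],
  [[0,0,-10],[0.028,0.036,0.015],-0.5],
  [[0,0,-10],[0.032,0.032,0.015],-0.5],
  [[0,0,-10],[0.038,0.024,0.015],-0.5],
  [[0,0,-10],[0.03,0.012,0.01],-0.5],
  [[0,0,-10],[0,0,0],-0.5],
  [[0,0,-10],[0,0,0],-0.5],
  [[0,0,-10],[0,0,0],-0.5],
  [[0,0,-1.3],[0,0,0],-0.5],
  [[0,0,0],[0,0,0],-0.5],
])

```text
t: 21.88
position: [0.6538, -0.1294, 0.2015]
tcp_rot: [-2.541, -1.845, 0.001]
wrist_force: [0.3, -0.4, 1.2]
opening: 0.0642
```

```bash
python3 - <<'E'
from h import *
snap('wrist','w7.png')
print([(np.round(r['at'],4),round(r['p'],2)) for r in landmark_of('rod','wrist')][:4])
W=cloud('w7.png')
m=(W[...,2]>0.004)&(W[...,2]<.02)&(np.hypot(W[...,0]-.485,W[...,1]+.25)<0.1)
p=W[m];mn=p.mean(0);u,s,vt=np.linalg.svd(p[:,:2]-mn[:2]);t=(p[:,:2]-mn[:2])@vt[0]
print('rod',m.sum(),mn+np.r_[vt[0]*(t.max()+t.min())/2,0],vt[0],t.max()-t.min(),np.degrees(np.arctan2(vt[0,1],vt[0,0])),np.percentile(p[:,2],[50,95]))
delta([0.535,-0.266,.2],72)
E
```

```text
[(array([ 0.4842, -0.2522,  0.0041]), 0.62)]
rod 1231 [ 0.4955 -0.2536  0.0077] [ 0.951  -0.3093] 0.13657564036016162 -18.015371367615302 [0.0079 0.0096]
t 21.98 pos [ 0.654  -0.1297  0.202 ] yaw 71.99 z [-0.0006  0.0002 -1.    ] open 0.0645
 tool delta now [-0.1664 -0.071   0.0021]
 turn [-0.0363  0.0027 -0.0084] delta after turn [-0.1664 -0.0711  0.002 ]
```

View pics/w7.png

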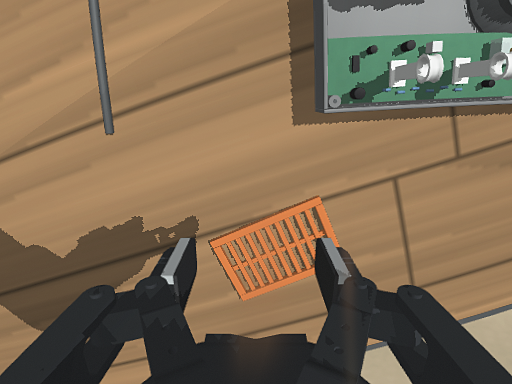

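My combined turn rows drifted to one side; the arm is safe, above the grille. The rod's far end shows at (109,132), and its line agrees with the first fit. Moving over the grip point.

>>> apply_moves([
  [[0,0,0],[-0.0415,-0.0178,0],-0.5],
  [[0,0,0],[-0.0415,-0.0178,0],-0.5],
  [[0,0,0],[-0.0415,-0.0178,0],-0.5],
  [[0,0,0],[-0.0415,-0.0178,0.03],-0.5],
  [[0,0,0],[0,0,0.03],-0.5],
  [[0,0,0],[0,0,0.03],-0.5],
  [[0,0,0],[0,0,0],-0.5],
  [[0,0,0],[0,0,0],-0.5],
])

```text
t: 22.98
position: [0.5363, -0.266, 0.1136]
tcp_rot: [2.539, 1.848, 0.001]
wrist_force: [0.7, -0.7, -0.2]
opening: 0.0639
```

```bash
python3 - <<'E'
from h import *
snap('wrist','w8.png')
W=cloud('w8.png')
m=(W[...,2]>0.004)&(W[...,2]<.02)&(np.hypot(W[...,0]-.485,W[...,1]+.25)<0.1)
p=W[m];mn=p.mean(0);u,s,vt=np.linalg.svd(p[:,:2]-mn[:2]);t=(p[:,:2]-mn[:2])@vt[0]
print('rod',m.sum(),mn+np.r_[vt[0]*(t.max()+t.min())/2,0],vt[0],t.max()-t.min(),np.degrees(np.arctan2(vt[0,1],vt[0,0])),np.percentile(p[:,2],[50,95]))
delta([0.5348,-0.2663,.010],72)
E
```

```text
rod 2336 [ 0.4848 -0.2516  0.0078] [ 0.9508 -0.3098] 0.15957060110072308 -18.047055663500842 [0.008  0.0096]
t 23.02 pos [ 0.5365 -0.2661  0.1139] yaw 72.08 z [ 0.0021 -0.0009 -1.    ] open 0.0639
 tool delta now [-0.0007 -0.0018  0.1039]
 turn [0.1294 0.0093 0.0845] delta after turn [-0.0007 -0.0016  0.1039]
```

View pics/w8.png

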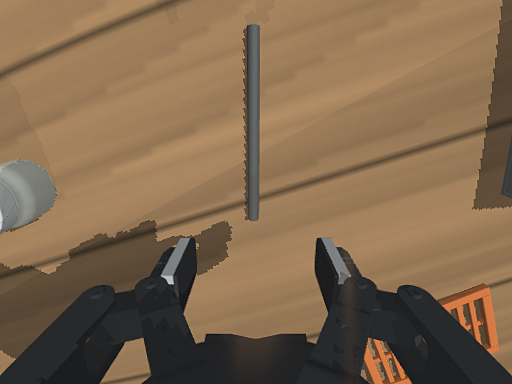

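>>> apply_moves([
  [[0,0,0],[-0.0015,-0.0015,0.03],-0.5],
  [[0,0,0],[0,0,0.03],-0.2],
  [[0,0,0],[0,0,0.02],0.2],
  [[0,0,0],[0,0,0.014],0.3],
  [[0,0,0],[0,0,0.006],0.3],
  [[0,0,0],[0,0,0],0.3],
  [[0,0,0],[0,0,0],0.3],
])

```text
t: 23.9
position: [0.5341, -0.2672, 0.0131]
tcp_rot: [2.539, 1.848, 0.001]
wrist_force: [0.2, -0.6, -0.1]
opening: 0.0301
```

```bash
python3 - <<'E'
from h import *
snap('wrist','w9.png')
delta([0.5346,-0.267,.0095],72)
E
```

```text
t 23.95 pos [ 0.5341 -0.2673  0.0132] yaw 72.09 z [ 0.0011 -0.0005 -1.    ] open 0.0297
 tool delta now [0.0005 0.0004 0.0037]
 turn [0.0717 0.0097 0.0864] delta after turn [0.0005 0.0004 0.0037]
```

View pics/w9.png

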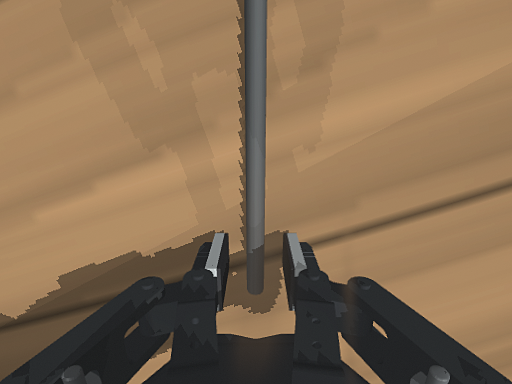

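The rod, ending at (255,290), lies midway between the pads at (220,255) and (292,255). Lowering the last few mm and closing.

>>> apply_moves([
  [[0,0,0],[0,0,0.002],0.3],
  [[0,0,0],[0,0,0.0015],0.3],
  [[0,0,0],[0,0,0],0.5],
  [[0,0,0],[0,0,0],0.6],
  [[0,0,0],[0,0,0],1],
  [[0,0,0],[0,0,0],1],
  [[0,0,0],[0,0,0],1],
  [[0,0,0],[0,0,0],1],
])

```text
t: 24.95
position: [0.5336, -0.2671, 0.0091]
tcp_rot: [2.54, 1.848, -0.0]
wrist_force: [-0.9, 0.2, 3.0]
opening: 0.0069
```

>>> apply_moves([
  [[0,0,0],[0,0,-0.005],1],
  [[0,0,0],[0,0,-0.015],1],
  [[0,0,0],[0,0,-0.03],1],
  [[0,0,0],[0,0,-0.04],1],
  [[0,0,0],[0,0,-0.04],1],
  [[0,0,0],[0,0,0],1],
  [[0,0,0],[0,0,0],1],
])

```text
t: 25.82
position: [0.533, -0.2672, 0.1389]
tcp_rot: [-2.54, -1.848, 0.001]
wrist_force: [-0.5, 0.6, -1.8]
opening: 0.0069
```

```bash
cat >> h.py <<'E'
def rodfit(f,verbose=True):
    """wrist view: dark grey rod extending tool -y. returns dir and lead end in world, using tool-frame cloud"""
    s=state();W=cloud(f);Rt=R.from_rotvec(s['tcp_rot']).as_matrix();T=(W-s['position'])@Rt
    m=(np.abs(T[...,0])<.012)&(T[...,1]<-.022)&(T[...,1]>-.16)&(np.abs(T[...,2]-.004)<.018)
    p=T[m]
    # top-surface ridge: bin along y
    yb=np.arange(-.155,-.02,.006);rows=[]
    for a in yb:
        k=p[(p[:,1]>=a)&(p[:,1]<a+.006)]
        if len(k)>10: rows.append([k[:,1].mean(),(k[:,0].min()+k[:,0].max())/2,k[:,0].max()-k[:,0].min(),np.percentile(k[:,2],3)+.005])
    rows=np.array(rows);px=np.polyfit(rows[:,0],rows[:,1],1);pz=np.polyfit(rows[:,0],rows[:,3],1)
    print('rod tool frame: n',m.sum(),'lead y',p[:,1].min(),'x slope deg',np.degrees(px[0]),'x0',px[1],'z slope deg',np.degrees(pz[0]),'axis z at 0',pz[1],'width',np.median(rows[:,2]))
    return rows,px,pz
E
python3 - <<'E'
from h import *
snap('wrist','w10.png')
r,_,_=rodfit('w10.png');print(r)
print(state())
E
```

```text
rod tool frame: n 4642 lead y -0.11970224192520869 x slope deg 0.07152772118148348 x0 -0.00016877882697931518 z slope deg -0.10990977704074972 axis z at 0 0.004069771658699083 width 0.009751071155808552
[[-0.1159 -0.0002  0.01    0.0044]
 [-0.1101 -0.0002  0.0101  0.0043]
 [-0.104  -0.0005  0.0097  0.0043]
 [-0.0981 -0.0005  0.0098  0.0043]
 [-0.0921 -0.0002  0.0095  0.0043]
 [-0.0861 -0.0002  0.0096  0.0043]
 [-0.0801 -0.0002  0.0098  0.0041]
 [-0.0741 -0.0002  0.0099  0.0041]
 [-0.0681 -0.0002  0.0099  0.0041]
 [-0.0621 -0.0005  0.0096  0.0042]
 [-0.0561 -0.0002  0.0092  0.0043]
 [-0.05   -0.0002  0.0093  0.0042]
 [-0.044  -0.0002  0.0095  0.0042]
 [-0.038  -0.0002  0.0096  0.0043]
 [-0.0319 -0.0002  0.0098  0.0041]
 [-0.0259 -0.0002  0.0099  0.0042]
 [-0.0225 -0.0002  0.0099  0.0041]]
{'t': 25.875, 'joint_pos': array([ 0.8385,  0.657 , -0.6288,  1.7347,  0.4733,  0.9082,  1.2683]), 'qvel': array([-0.0017,  0.0141,  0.0041,  0.0046, -0.0012,  0.0016, -0.0003]), 'joint_efforts': array([  0.0041, -57.0502,  -9.8249, -21.4659,  -0.0016,   0.0124,
         0.0027]), 'position': array([ 0.5326, -0.267 ,  0.1382]), 'tcp_rot': array([-2.5391, -1.8478,  0.0017]), 'wrist_force': array([-0.7349, -0.6485, -0.9527]), 'wrist_torque': array([0.0418, 0.035 , 0.0219]), 'opening': 0.006987824613094413}
```

View pics/w10.png

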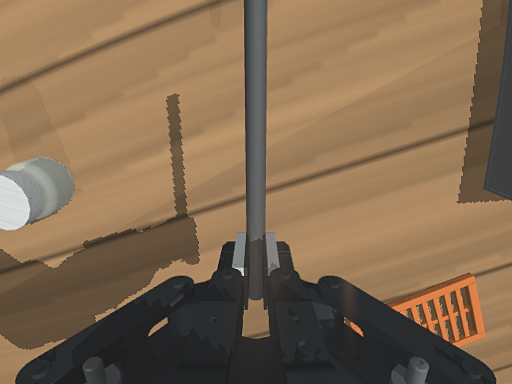

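The rod hangs level (within 0.1°) and straight between the pads, its axis 4.2 mm beyond the TCP. I'll turn it to the radio's direction next.

>>> apply_moves([
  [[0,0,5],[0,0,0],1],
  [[0,0,9],[0,0,0],1],
  [[0,0,9],[0,0,0],1],
  [[0,0,9],[0,0,0],1],
  [[0,0,9],[0,0,0],1],
  [[0,0,9],[0,0,0],1],
  [[0,0,9],[0,0,0],1],
  [[0,0,9],[0,0,0],1],
  [[0,0,9],[0,0,0],1],
  [[0,0,6],[0,0,0],1],
  [[0,0,3],[0,0,0],1],
  [[0,0,0],[0,0,0],1],
  [[0,0,0],[0,0,0],1],
])

```text
t: 27.5
position: [0.533, -0.2668, 0.1382]
tcp_rot: [-3.118, 0.378, 0.002]
wrist_force: [0.5, 0.4, -1.0]
opening: 0.0071
```

```bash
python3 - <<'E'
from h import *
snap('wrist','w11.png')
rodfit('w11.png')
delta([0.5606,-0.1051,.0792],-14.2)
E
```

```text
rod tool frame: n 4629 lead y -0.11957386479495535 x slope deg -0.2278612600125519 x0 -0.0004662516449116197 z slope deg -0.1271851478298556 axis z at 0 0.004847081754601131 width 0.009732967748077064
t 27.55 pos [ 0.5332 -0.2669  0.1384] yaw -13.86 z [-0.0009  0.0005 -1.    ] open 0.007
 tool delta now [-0.0121 -0.1637  0.0592]
 turn [-0.0127  0.0583  0.3414] delta after turn [-0.0131 -0.1636  0.0592]
```

>>> apply_moves([
  [[0,0,0.3],[-0.003,-0.02,0.01],1],
  [[0,0,0],[-0.003,-0.03,0.015],1],
  [[0,0,0],[-0.003,-0.03,0.015],1],
  [[0,0,0],[-0.003,-0.03,0.01],1],
  [[0,0,0],[-0.001,-0.02,0.009],1],
  [[0,0,0],[0,-0.01,0],1],
  [[0,0,0],[0,0,0],1],
  [[0,0,0],[0,0,0],1],
  [[0,0,0],[0,0,0],1],
])

```text
t: 28.68
position: [0.5551, -0.1294, 0.0802]
tcp_rot: [3.117, -0.391, 0.001]
wrist_force: [-0.5, 0.5, 0.2]
opening: 0.0069
```

```bash
python3 - <<'E'
from h import *
delta([0.5606,-0.1051,.0792],-14.2)
snap('wrist','w12.png')
rodfit('w12.png')
snap('scene','s12.png');p=cv2.imread('pics/s12.png');cv2.imwrite('pics/s12z.png',cv2.resize(p[120:270,170:330],None,fx=4,fy=4,interpolation=cv2.INTER_CUBIC))
print([(np.round(r['at'],4),round(r['p'],2)) for r in landmark_of('holder_1','wrist')])
E
```

```text
t 28.68 pos [ 0.5551 -0.1294  0.0802] yaw -14.3 z [ 0.0003 -0.0007 -1.    ] open 0.0069
 tool delta now [-0.0007 -0.0249  0.001 ]
 turn [ 0.0325 -0.0284 -0.0974] delta after turn [-0.0007 -0.0249  0.001 ]
rod tool frame: n 4621 lead y -0.11932754585334619 x slope deg -0.23156108262309877 x0 -0.00029958609104096916 z slope deg -0.19532763223697272 axis z at 0 0.004543692021414336 width 0.009724826132810024
[]
```

View pics/w12.png

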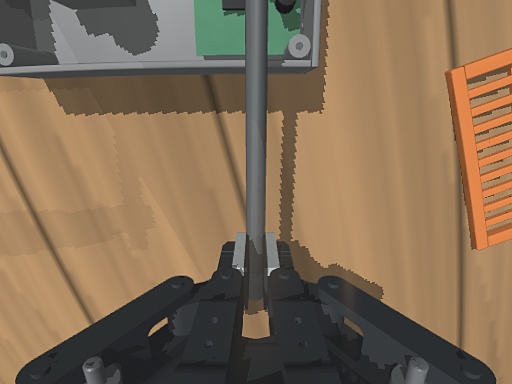

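View pics/s12z.png

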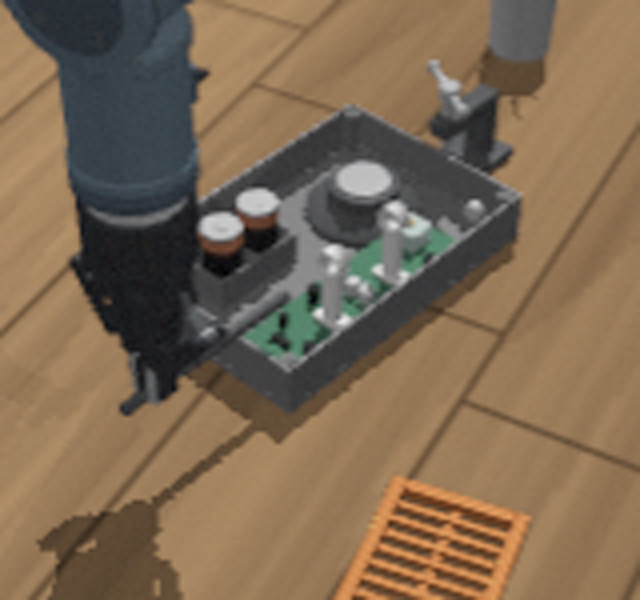

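```bash
python3 - <<'E'
from h import *
yaw=np.radians(-14.2);ex=np.array([np.cos(yaw),np.sin(yaw)]);ey=np.array([-ex[1],ex[0]]);o=np.array([.5987,.0462])
for f in ['w2.png','w3.png','w4.png','w5.png','w6.png','scene0.png','top0.png']:
    W=cloud(f);q=W.reshape(-1,3);a=(q[:,:2]-o)@ex;b=(q[:,:2]-o)@ey
    fl=(np.hypot(q[:,0]-.5,q[:,1]+.0)<.0); 
    out=[f]
    for b0 in (0,.07):
        m=(np.abs(a)<.018)&(np.abs(b-b0)<.009)&(q[:,2]>.068)&(q[:,2]<.1)
        if m.sum()<15: out.append('-');continue
        # highest ridge
        zt=np.percentile(q[m,2],97); r=cv2.minAreaRect(np.c_[a[m],b[m]].astype(np.float32))
        from scipy.optimize import least_squares
        k=m&(q[:,2]>.078)
        # circle fit in a,z with radius 12.5 at mid part (edges are 25 across)
        g=least_squares(lambda p:np.hypot(a[k]-p[0],q[k,2]-p[1])-.0125,[0,.075],loss='soft_l1',f_scale=.001).x
        out.append((int(m.sum()),'a',np.round([np.percentile(a[m],1),np.percentile(a[m],99)],4),'b',np.round((np.percentile(b[m],2)+np.percentile(b[m],98))/2,4),'ztop',round(zt,4),'fit',np.round(g,4)))
    # magnet top etc: shell wall top height as bias check
    mm=(np.abs(q[:,2]-.045)<.004)&(np.hypot(q[:,0]-.555,q[:,1]-.115)<.2);out.append(('wall z',np.median(q[mm,2])))
    for x in out: print(x)
E
```

```text
w2.png
(166, 'a', array([-0.0109,  0.0106]), 'b', np.float64(0.0003), 'ztop', np.float64(0.0854), 'fit', array([0.0005, 0.072 ]))
(166, 'a', array([-0.0109,  0.0102]), 'b', np.float64(0.0703), 'ztop', np.float64(0.086), 'fit', array([0.0005, 0.072 ]))
('wall z', np.float64(0.04367706371959833))
w3.png
(1187, 'a', array([-0.0117,  0.0108]), 'b', np.float64(-0.0001), 'ztop', np.float64(0.0856), 'fit', array([0.0004, 0.072 ]))
(1349, 'a', array([-0.0118,  0.0099]), 'b', np.float64(0.0696), 'ztop', np.float64(0.0857), 'fit', array([0.0004, 0.0722]))
('wall z', np.float64(0.04365818920032706))
w4.png
(194, 'a', array([-0.011 ,  0.0097]), 'b', np.float64(0.0), 'ztop', np.float64(0.086), 'fit', array([-0.0001,  0.072 ]))
(219, 'a', array([-0.0115,  0.009 ]), 'b', np.float64(0.0697), 'ztop', np.float64(0.0862), 'fit', array([0.0001, 0.0722]))
('wall z', np.float64(0.043512121111743525))
w5.png
(1217, 'a', array([-0.0114,  0.0102]), 'b', np.float64(-0.0003), 'ztop', np.float64(0.0857), 'fit', array([0.0004, 0.0721]))
(1435, 'a', array([-0.0117,  0.0091]), 'b', np.float64(0.0693), 'ztop', np.f
[... 290 characters left out ...]
p', np.float64(0.0861), 'fit', array([-0.    ,  0.0721]))
('wall z', np.float64(0.043617635757888816))
scene0.png
(40, 'a', array([-0.0096,  0.014 ]), 'b', np.float64(0.0004), 'ztop', np.float64(0.086), 'fit', array([0.0014, 0.0724]))
(37, 'a', array([-0.0082,  0.0122]), 'b', np.float64(0.0705), 'ztop', np.float64(0.0859), 'fit', array([0.0013, 0.0718]))
('wall z', np.float64(0.04378296025893726))
top0.png
(21, 'a', array([-0.0098,  0.0099]), 'b', np.float64(-0.0006), 'ztop', np.float64(0.0905), 'fit', array([-0.0012,  0.0737]))
(23, 'a', array([-0.0098,  0.009 ]), 'b', np.float64(0.0694), 'ztop', np.float64(0.0909), 'fit', array([0.0004, 0.0744]))
('wall z', np.float64(0.04441935445859954))
```

Both holder axes fit at nearly the same sideways offset, so the heading of -14.2° holds. The hole centre is about 0.0745 once I allow for the camera's 1 mm depth bias. I'll trim the pose and bring the lead end close to holder 1.

>>> apply_moves([
  [[0,0,-0.3],[-0.0002,-0.01,0.001],1],
  [[0,0,0],[0,-0.012,0],1],
  [[0,0,0],[0,-0.01,0],1],
  [[0,0,0],[0,-0.004,0],1],
  [[0,0,0],[0,0,0],1],
  [[0,0,0],[0,0,0],1],
])

```text
t: 29.58
position: [0.5635, -0.0937, 0.0789]
tcp_rot: [3.118, -0.381, -0.0]
wrist_force: [-0.8, -0.3, -0.1]
opening: 0.0071
```

```bash
cat >> h.py <<'E'
def ab():
    s=state();yaw=np.radians(-14.2);ex=np.array([np.cos(yaw),np.sin(yaw)]);ey=np.array([-ex[1],ex[0]]);o=np.array([.5987,.0462])+.0003*ex
    p=s['position'];print('t',round(s['t'],2),'a',round((p[:2]-o)@ex,4),'b',round((p[:2]-o)@ey,4),'lead b',round((p[:2]-o)@ey+.131,4),'z',p[2],'F',s['wrist_force'],'T',s['wrist_torque'],'open',s['opening'])
    Rm=R.from_rotvec(s['tcp_rot']).as_matrix();print(' yaw',np.degrees(np.arctan2(Rm[1,0],Rm[0,0])),'zaxis',Rm[:,2])
E
python3 - <<'E'
from h import *
ab()
snap('scene','s13.png');snap('top','t13.png')
p=cv2.imread('pics/s13.png');cv2.imwrite('pics/s13z.png',cv2.resize(p[140:240,200:300],None,fx=6,fy=6,interpolation=cv2.INTER_CUBIC))
p=cv2.imread('pics/t13.png');cv2.imwrite('pics/t13z.png',cv2.resize(p[160:270,180:310],None,fx=5,fy=5,interpolation=cv2.INTER_CUBIC))
E
```

```text
t 29.57 a -0.0001 b -0.1442 lead b -0.0132 z 0.07887843715727219 F [-0.7528 -0.2624 -0.1055] T [-0.0338  0.0228 -0.0045] open 0.007076787690433383
 yaw -13.940385632953761 zaxis [-0.0002 -0.0004 -1.    ]
```

View pics/s13z.png

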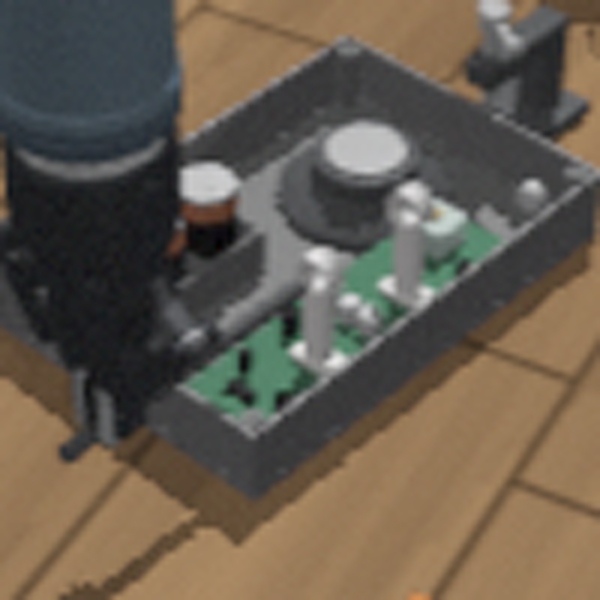

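View pics/t13z.png

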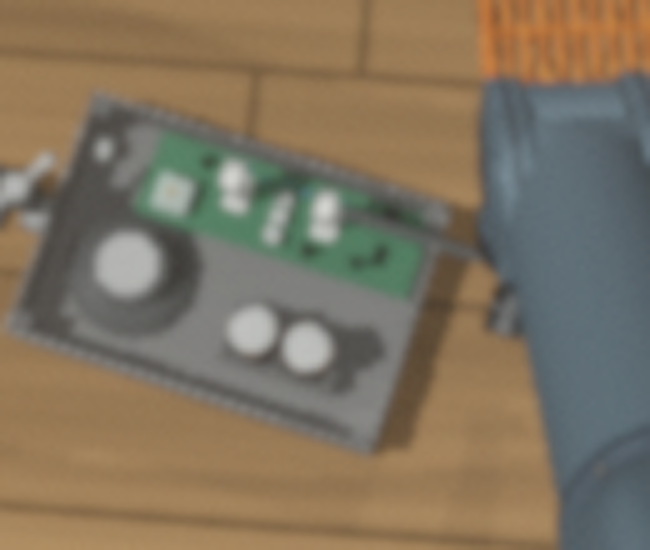

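```bash
python3 - <<'E'
from h import *
yaw=np.radians(-14.2);ex=np.array([np.cos(yaw),np.sin(yaw),0]);ey=np.array([-ex[1],ex[0],0]);o=np.r_[.5987,.0462,.075]+.0003*ex
s=state();Rm=R.from_rotvec(s['tcp_rot']);
P=[o-.006*ey,o+.006*ey,o+.064*ey,o+.076*ey]
rod=[s['position']+Rm.apply([-0.0003-.004*y,y,.0042]) for y in (-.131,-.1,-.07)]
for n,x0,y0,f in [('s13.png',200,140,9),('t13.png',180,160,7)]:
    z=np.load(f'pics/{n}.npz');im=cv2.imread('pics/'+n)
    w=(x0,y0,80,60) if n[0]=='s' else (220,180,70,50)
    if n[0]=='s': w=(225,160,60,50)
    x,y,ww,hh=w;f=12 if n[0]=='s' else 11
    c=cv2.resize(im[y:y+hh,x:x+ww],None,fx=f,fy=f,interpolation=cv2.INTER_CUBIC)
    g=lambda q:tuple(int(round(v)) for v in ((q[0]-x+.5)*f,(q[1]-y+.5)*f))
    for q in w2px(z,P): cv2.circle(c,g(q),4,(0,0,255),1)
    for q in w2px(z,rod): cv2.circle(c,g(q),4,(0,255,255),1)
    cv2.imwrite('pics/a_'+n,c)
    print(n,w2px(z,P),w2px(z,rod))
E
```

```text
s13.png [[251.4571 185.7715]
 [254.1587 183.8399]
 [266.7803 174.8166]
 [269.3045 173.0122]] [[249.698  186.9865]
 [242.5223 192.1178]
 [235.3647 197.2366]]
t13.png [[245.9391 200.8859]
 [242.7628 199.849 ]
 [227.4771 194.8571]
 [224.3292 193.8288]] [[247.8368 201.6437]
 [256.0685 204.3264]
 [264.0602 206.9299]]
```

View pics/a_s13.png

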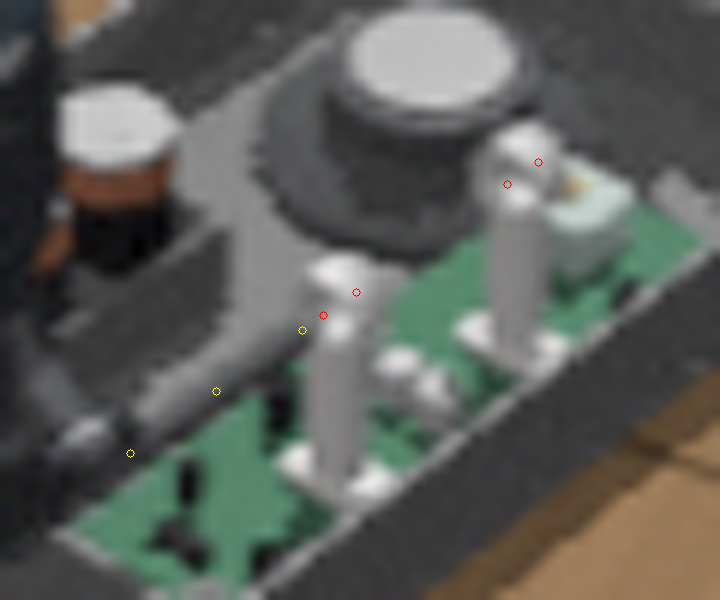

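View pics/a_t13.png

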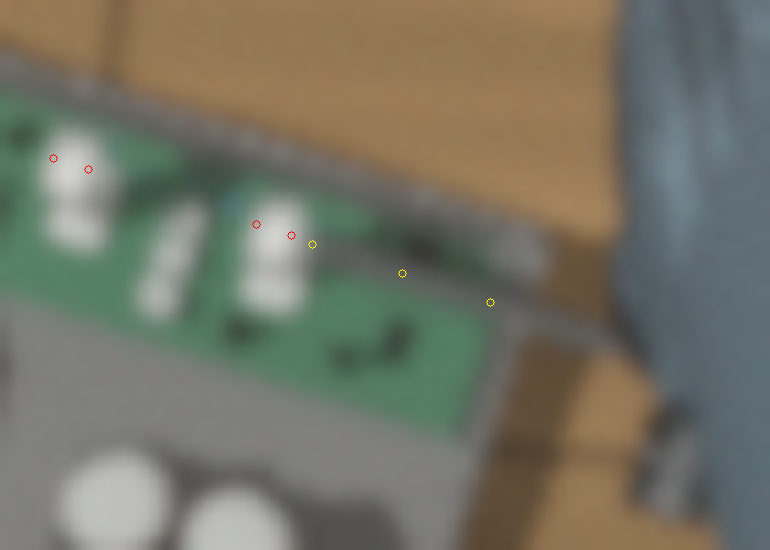

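In both overlays the rod and the holders sit at the same small offset from their predicted marks, so they are in line with each other. Entering holder 1 slowly.

>>> apply_moves([
  [[0,0,0],[0.0004,-0.003,0],1],
  [[0,0,0],[0,-0.003,0],1],
  [[0,0,0],[0,-0.003,0],1],
  [[0,0,0],[0,-0.003,0],1],
  [[0,0,0],[0,-0.003,0],1],
  [[0,0,0],[0,-0.003,0],1],
  [[0,0,0],[0,-0.002,0],1],
  [[0,0,0],[0,0,0],1],
])

```text
t: 30.68
position: [0.5689, -0.0737, 0.0789]
tcp_rot: [-3.118, 0.38, 0.0]
wrist_force: [-0.5, -0.2, -0.3]
opening: 0.0072
```

```bash
python3 - <<'E'
from h import *
ab();snap('wrist','w14.png');rodfit('w14.png')
E
```

```text
t 30.68 a 0.0002 b -0.1235 lead b 0.0075 z 0.07890969003395923 F [-0.4978 -0.1554 -0.3313] T [-0.0478  0.0185  0.0185] open 0.007181436302290626
 yaw -13.893542949321303 zaxis [-0.  0. -1.]
rod tool frame: n 5004 lead y -0.1207936913866986 x slope deg -0.2251300807460782 x0 -0.00038760930377695197 z slope deg -0.23556104511688533 axis z at 0 0.0045025524559898075 width 0.009734904713850264
```

View pics/w14.png

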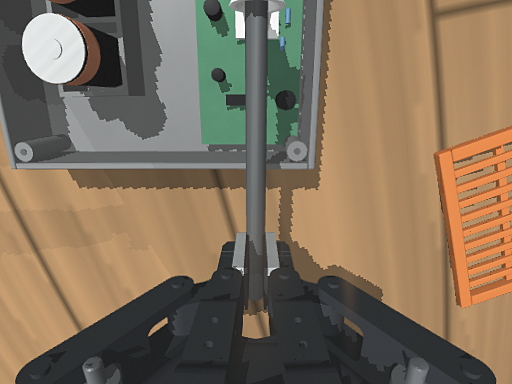

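The rod runs into the bushing, centred at (256,5), with no contact force. Continuing towards holder 2.

>>> apply_moves([
  [[0,0,0],[0.0001,-0.004,0],1],
  [[0,0,0],[0,-0.005,0],1],
  [[0,0,0],[0,-0.005,0],1],
  [[0,0,0],[0,-0.005,0],1],
  [[0,0,0],[0,-0.005,0],1],
  [[0,0,0],[0,-0.005,0],1],
  [[0,0,0],[0,-0.005,0],1],
  [[0,0,0],[0,-0.005,0],1],
  [[0,0,0],[0,-0.004,0],1],
  [[0,0,0],[0,-0.002,0],1],
  [[0,0,0],[0,0,0],1],
])

```text
t: 32.1
position: [0.5798, -0.0301, 0.0789]
tcp_rot: [3.118, -0.38, -0.0]
wrist_force: [-1.2, 0.6, -0.3]
opening: 0.0073
```

```bash
python3 - <<'E'
from h import *
ab();snap('wrist','w15.png')
p=cv2.imread('pics/w15.png');cv2.imwrite('pics/w15z.png',cv2.resize(p[0:160,170:350],None,fx=4,fy=3.7,interpolation=cv2.INTER_CUBIC))
# lateral clearance rod vs bushing 1 in tool frame
s=state();Rt=R.from_rotvec(s['tcp_rot']).as_matrix();T=((cloud('w15.png')-s['position'])@Rt).reshape(-1,3)
m=(T[:,2]<.02)&(T[:,2]>-.03)&(np.abs(T[:,0])<.03)&(T[:,1]<-.02)&(T[:,1]>-.2)
for a in np.arange(-.16,-.02,.006):
    k=T[m&(T[:,1]>=a)&(T[:,1]<a+.006)]
    if len(k)>5: print(round(a,3),len(k),'x',k[:,0].min().round(4),k[:,0].max().round(4),'z',np.percentile(k[:,2],3).round(4))
E
```

```text
t 32.1 a 0.0001 b -0.0786 lead b 0.0524 z 0.07889696197607289 F [-1.1967  0.6163 -0.3116] T [-0.076   0.0453 -0.0119] open 0.007339504055185458
 yaw -13.90283953696157 zaxis [-0.0001 -0.     -1.    ]
-0.124 60 x -0.0048 0.0046 z -0.0002
-0.118 361 x -0.0049 0.0051 z -0.0002
-0.112 349 x -0.0049 0.0047 z -0.0002
-0.106 347 x -0.005 0.0048 z -0.0001
-0.1 332 x -0.005 0.0049 z -0.0001
-0.094 338 x -0.0051 0.0049 z 0.0001
-0.088 483 x -0.0115 0.0122 z -0.0073
-0.082 651 x -0.0106 0.0114 z -0.0066
-0.076 530 x -0.0117 0.0126 z -0.0074
-0.07 281 x -0.0048 0.0047 z -0.0001
-0.064 266 x -0.0049 0.0048 z -0.0001
-0.058 256 x -0.0049 0.0048 z -0.0001
-0.052 242 x -0.005 0.0044 z -0.0002
-0.046 235 x -0.0051 0.0045 z -0.0005
-0.04 233 x -0.0051 0.0045 z -0.0004
-0.034 225 x -0.0052 0.0046 z -0.0004
-0.028 219 x -0.0052 0.0047 z -0.0002
-0.022 75 x -0.0052 0.0047 z -0.0005
```

View pics/w15z.png

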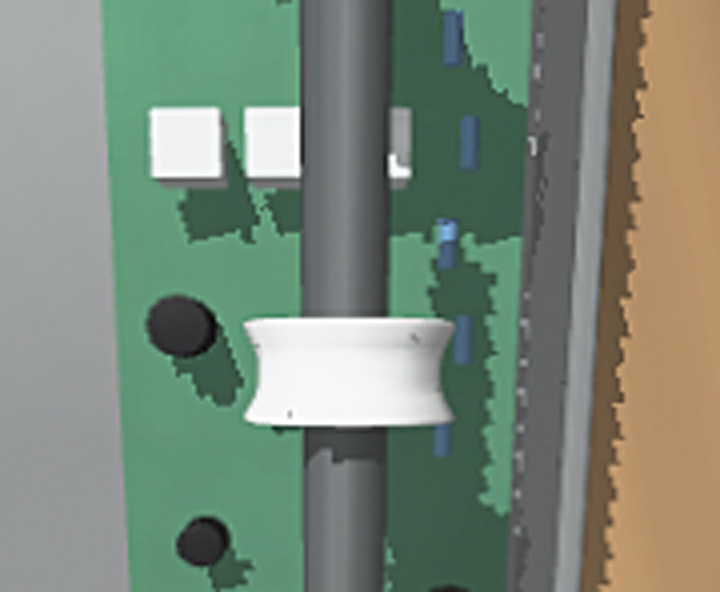

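The rod sits centred in bushing 1: about 0.4 mm off sideways, and level with the hole centre in height. On through holder 2.

>>> apply_moves([
  [[0,0,0],[0.0004,-0.003,0],1],
  [[0,0,0],[0,-0.003,0],1],
  [[0,0,0],[0,-0.003,0],1],
  [[0,0,0],[0,-0.003,0],1],
  [[0,0,0],[0,-0.003,0],1],
  [[0,0,0],[0,-0.003,0],1],
  [[0,0,0],[0,-0.003,0],1],
  [[0,0,0],[0,0,0],1],
])

```text
t: 33.15
position: [0.5853, -0.0095, 0.0789]
tcp_rot: [-3.118, 0.38, -0.0]
wrist_force: [0.5, -0.6, -1.6]
opening: 0.007
```

```bash
python3 - <<'E'
from h import *
ab()
E
```

```text
t 33.15 a 0.0004 b -0.0573 lead b 0.0737 z 0.07893955827007214 F [ 0.5119 -0.6157 -1.6055] T [-0.032   0.0976  0.032 ] open 0.006954109689577785
 yaw -13.87978111003874 zaxis [ 0.0001  0.0002 -1.    ]
```

No contact force with the lead end inside holder 2. Continuing.

>>> apply_moves([
  [[0,0,0],[0,-0.003,0],1],
  [[0,0,0],[0,-0.004,0],1],
  [[0,0,0],[0,-0.004,0],1],
  [[0,0,0],[0,-0.004,0],1],
  [[0,0,0],[0,-0.004,0],1],
  [[0,0,0],[0,-0.004,0],1],
  [[0,0,0],[0,-0.002,0],1],
  [[0,0,0],[0,0,0],1],
  [[0,0,0],[0,0,0],1],
  [[0,0,0],[0,0,0],1],
])

```text
t: 34.4
position: [0.5912, 0.0141, 0.0789]
tcp_rot: [3.118, -0.381, -0.0]
wrist_force: [-0.2, 0.4, -0.5]
opening: 0.0069
```

```bash
python3 - <<'E'
from h import *
ab();snap('wrist','w16.png');snap('scene','s16.png');snap('top','t16.png')
for n in('scene','top'):
  for t in ['cell_1','jar','pick_cup','grille']: print(n,t,[(np.round(r['at'],3),round(r['p'],2)) for r in landmark_of(t,n)][:2])
p=cv2.imread('pics/s16.png');cv2.imwrite('pics/s16z.png',cv2.resize(p[140:240,200:300],None,fx=6,fy=6,interpolation=cv2.INTER_CUBIC))
s=state();Rt=R.from_rotvec(s['tcp_rot']).as_matrix();T=((cloud('w16.png')-s['position'])@Rt).reshape(-1,3)
m=(T[:,2]<.012)&(T[:,2]>-.03)&(np.abs(T[:,0])<.03)&(T[:,1]<-.01)&(T[:,1]>-.2)
for a in np.arange(-.16,-.01,.004):
    k=T[m&(T[:,1]>=a)&(T[:,1]<a+.004)]
    if len(k)>5: print(round(a,3),len(k),'x',k[:,0].min().round(4),k[:,0].max().round(4),'z',np.percentile(k[:,2],3).round(4),k[:,1].min().round(4))
E
```

```text
t 34.4 a 0.0003 b -0.0329 lead b 0.0981 z 0.07890867600382914 F [-0.2106  0.3956 -0.4814] T [-0.0002  0.0248  0.0026] open 0.006898906556715465
 yaw -13.924548958683785 zaxis [-0.0001 -0.0001 -1.    ]
scene cell_1 [(array([0.498, 0.05 , 0.007]), 0.69), (array([0.507, 0.088, 0.004]), 0.5)]
scene jar [(array([ 0.466, -0.468, -0.004]), 0.87), (array([0.616, 0.11 , 0.075]), 0.71)]
scene pick_cup [(array([0.567, 0.496, 0.   ]), 0.83)]
scene grille [(array([ 0.772, -0.136, -0.002]), 0.61)]
top cell_1 [(array([0.498, 0.052, 0.004]), 0.56), (array([ 0.507,  0.091, -0.   ]), 0.54)]
top jar [(array([ 0.468, -0.469,  0.004]), 0.48)]
top pick_cup [(array([ 0.571,  0.492, -0.001]), 0.94)]
top grille [(array([ 0.767, -0.138,  0.001]), 0.89), (array([ 0.497,  0.054, -0.001]), 0.57)]
-0.12 149 x -0.0047 0.0048 z -0.0 -0.1192
-0.116 245 x -0.0047 0.0053 z -0.0003 -0.116
-0.112 126 x -0.0048 0.0048 z -0.0013 -0.112
-0.108 589 x -0.0117 0.0117 z -0.0074 -0.108
-0.104 497 x -0.0106 0.0101 z -0.0062 -0.104
-0.1 674 x -0.012 0.0121 z -0.0071 -0.1
-0.096 230 x -0.0057 0.005 z -0.0004 -0.096
-0.092 219 x -0
[... 214 characters left out ...]
x -0.0047 0.0048 z -0.0004 -0.072
-0.068 183 x -0.0047 0.0048 z -0.0001 -0.068
-0.064 180 x -0.0047 0.0049 z -0.0001 -0.064
-0.06 177 x -0.0048 0.0049 z -0.0003 -0.06
-0.056 169 x -0.0048 0.0049 z -0.0005 -0.056
-0.052 159 x -0.0048 0.0045 z -0.0003 -0.052
-0.048 160 x -0.0049 0.0045 z -0.0003 -0.048
-0.044 157 x -0.005 0.0046 z -0.0002 -0.044
-0.04 531 x -0.012 0.0122 z -0.007 -0.04
-0.036 322 x -0.0105 0.0105 z -0.0061 -0.036
-0.032 378 x -0.0112 0.0113 z -0.0066 -0.032
-0.028 170 x -0.0117 0.0119 z -0.0072 -0.028
-0.024 109 x -0.0051 0.0048 z -0.0004 -0.0232
-0.02 137 x -0.0052 0.0048 z -0.0002 -0.02
-0.016 135 x -0.0052 0.0043 z -0.0006 -0.016
-0.012 1027 x -0.0146 0.013 z -0.0284 -0.012
```

View pics/w16.png

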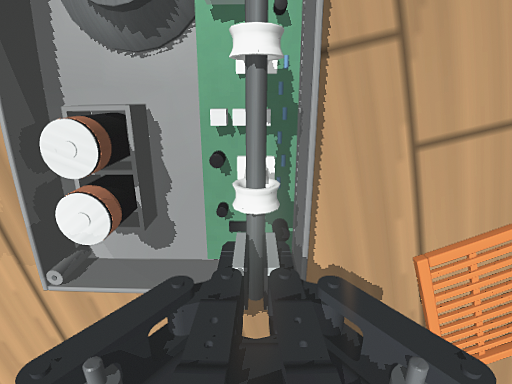

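View pics/s16z.png

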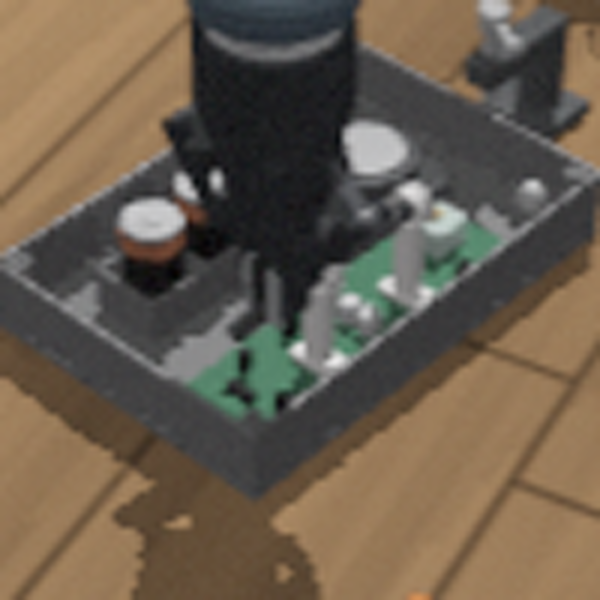

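```bash
python3 - <<'E'
from h import *
for f in ['w10.png','w16.png']:
    z=np.load(f'pics/{f}.npz')
    Rc=R.from_rotvec(z['rvec']).as_matrix()
    # column profile of picture and depth near x=255
    print(f,[(v,int(z['p'][v,255].mean()),round(float(z['d'][v,255]),3)) for v in range(280,318,2)])
p=cv2.imread('pics/w16.png');cv2.imwrite('pics/w16z.png',cv2.resize(p[220:340,200:310],None,fx=5,fy=5,interpolation=cv2.INTER_CUBIC))
# trailing end by ray on plane at rod axis height
W=np.load('pics/w16.png.npz');s=state();Rt=R.from_rotvec(s['tcp_rot']).as_matrix()
for v in (296,300,304,308,312):
    P=px2w(W,None,[(255,v)],.075)[0];print(v,(Rt.T@(P-s['position'])))
z=np.load('pics/t16.png.npz');im=cv2.imread('pics/t16.png')
c=cv2.resize(im[170:240,200:280],None,fx=8,fy=8,interpolation=cv2.INTER_CUBIC)
for y in (-.131,-.109,-.124):
    q=w2px(z,s['position']+Rt@[0,y,.0042])[0];cv2.circle(c,(int((q[0]-200+.5)*8),int((q[1]-170+.5)*8)),3,(0,0,255),1)
cv2.imwrite('pics/t16z.png',c)
E
```

```text
w10.png [(280, 69, 0.156), (282, 69, 0.157), (284, 70, 0.157), (286, 69, 0.156), (288, 69, 0.158), (290, 68, 0.158), (292, 69, 0.16), (294, 69, 0.16), (296, 69, 0.159), (298, 66, 0.161), (300, 96, 0.328), (302, 125, 0.328), (304, 123, 0.33), (306, 120, 0.33), (308, 117, 0.33), (310, 118, 0.332), (312, 118, 0.334), (314, 118, 0.335), (316, 116, 0.334)]
w16.png [(280, 71, 0.157), (282, 70, 0.156), (284, 70, 0.155), (286, 70, 0.158), (288, 68, 0.158), (290, 69, 0.16), (292, 69, 0.159), (294, 69, 0.159), (296, 67, 0.16), (298, 68, 0.16), (300, 72, 0.162), (302, 86, 0.257), (304, 85, 0.257), (306, 85, 0.258), (308, 84, 0.26), (310, 85, 0.259), (312, 84, 0.26), (314, 93, 0.261), (316, 140, 0.262)]
296 [-0.0005  0.0296  0.0039]
300 [-0.0005  0.0324  0.0039]
304 [-0.0005  0.0353  0.0039]
308 [-0.0005  0.0381  0.0039]
312 [-0.0005  0.0411  0.0039]
```

View pics/w16z.png

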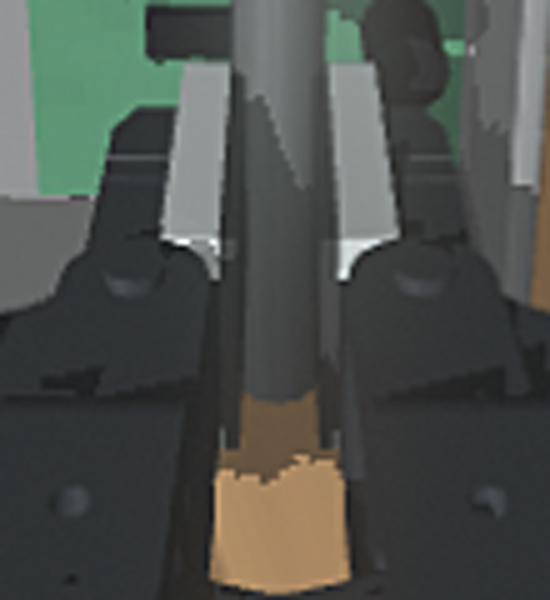

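View pics/t16z.png

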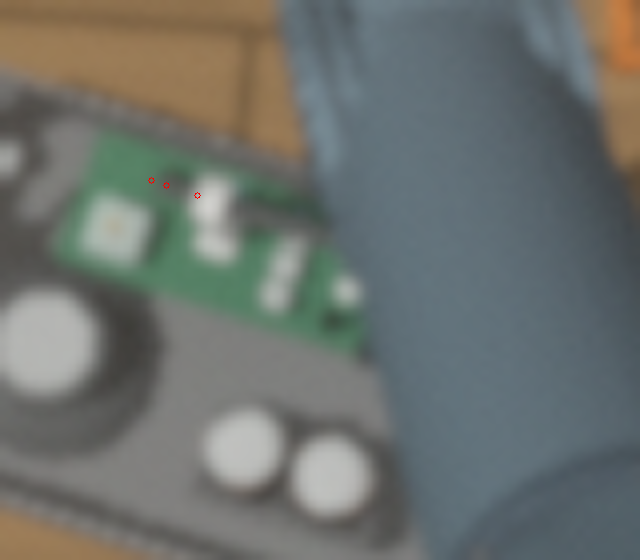

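>>> apply_moves([
  [[0,0,0],[0,-0.002,0],1],
  [[0,0,0],[0,-0.002,0],1],
  [[0,0,0],[0,0,0],1],
  [[0,0,0],[0,0,0],1],
  [[0,0,0],[0,0,0],1],
  [[0,0,0],[0,0,0],1],
])

```text
t: 35.7
position: [0.5922, 0.0181, 0.0789]
tcp_rot: [3.118, -0.381, -0.0]
wrist_force: [-0.6, -0.2, -0.7]
opening: 0.007
```

```bash
python3 - <<'E'
from h import *
ab();snap('wrist','w17.png');snap('top','t17.png');ab()
s=state();Rt=R.from_rotvec(s['tcp_rot']).as_matrix();T=((cloud('w17.png')-s['position'])@Rt).reshape(-1,3)
m=(T[:,2]<.012)&(T[:,2]>-.03)&(np.abs(T[:,0])<.03)
for lo,hi in [(-.12,-.094),(-.055,-.0195)]:
    k=T[m&(T[:,1]>lo)&(T[:,1]<hi)&(T[:,2]<-.003)]; print('bushing y',np.percentile(k[:,1],[1,99]),'x mid',(k[:,0].min()+k[:,0].max())/2,'top',np.percentile(k[:,2],3))
k=T[(T[:,2]<.012)&(T[:,2]>-.006)&(np.abs(T[:,0])<.004)&(T[:,1]<.06)]; print('rod y range visible',k[:,1].min(),k[:,1].max())
p=cv2.imread('pics/t17.png');cv2.imwrite('pics/t17z.png',cv2.resize(p[175:215,205:260],None,fx=12,fy=12,interpolation=cv2.INTER_CUBIC))
E
```

```text
t 35.7 a 0.0003 b -0.0288 lead b 0.1022 z 0.07890494066870242 F [-0.6102 -0.2197 -0.7158] T [-0.0195  0.0418 -0.007 ] open 0.007012569780807304
 yaw -13.914178988213889 zaxis [-0.     -0.0001 -1.    ]
t 35.8 a 0.0003 b -0.0288 lead b 0.1022 z 0.07889601939752604 F [ 0.0179 -0.5382 -0.9094] T [-0.0644  0.0714 -0.001 ] open 0.0069777033749638655
 yaw -13.914309155517126 zaxis [-0.     -0.0001 -1.    ]
bushing y [-0.1041 -0.0941] x mid 0.00013586872839041822 top -0.007134719151537486
bushing y [-0.0346 -0.0226] x mid -8.289762425587374e-05 top -0.007304101260243448
rod y range visible -0.11883409816426918 0.029721653619886428
```

View pics/t17z.png

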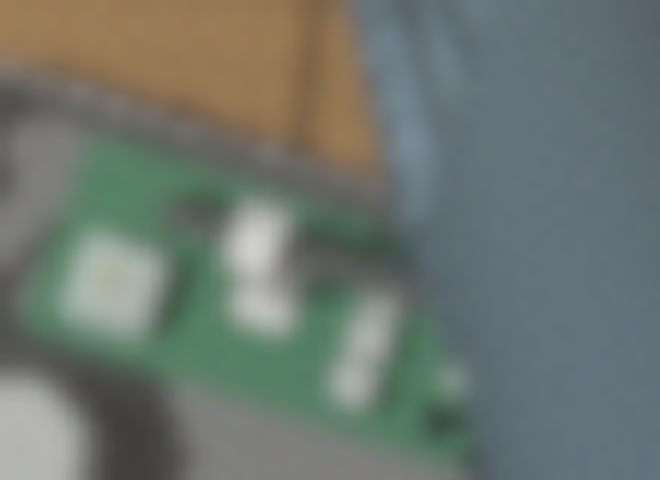

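```bash
python3 - <<'E'
from h import *
z=np.load('pics/t17.png.npz');s=state();Rt=R.from_rotvec(s['tcp_rot']).as_matrix()
g=z['p'].astype(int)
print('G-R (green board high, rod ~0), rows 190-196, cols 212-228');
for v in range(189,197): print(v,[(g[v,u,1]-g[v,u,0]) for u in range(213,228)])
for y in (-.1046,-.1106,-.1196,-.1303): print(y,w2px(z,s['position']+Rt@[0,y,.0042])[0])
W=cloud(z)
for v in range(190,196): print(v,np.round(W[v,213:228,2]*1000).astype(int))
zs,d,c=snap('scene','s17.png');p=cv2.imread('pics/s17.png');cv2.imwrite('pics/s17z.png',cv2.resize(p[155:205,240:290],None,fx=12,fy=12,interpolation=cv2.INTER_CUBIC))
for y in (-.1046,-.1303): print(y,w2px(c,s['position']+Rt@[0,y,.0042])[0])
E
```

```text
G-R (green board high, rod ~0), rows 190-196, cols 212-228
189 [np.int64(41), np.int64(42), np.int64(42), np.int64(41), np.int64(40), np.int64(38), np.int64(37), np.int64(32), np.int64(27), np.int64(23), np.int64(19), np.int64(14), np.int64(11), np.int64(6), np.int64(3)]
190 [np.int64(41), np.int64(43), np.int64(42), np.int64(42), np.int64(41), np.int64(38), np.int64(36), np.int64(34), np.int64(32), np.int64(30), np.int64(30), np.int64(26), np.int64(22), np.int64(17), np.int64(13)]
191 [np.int64(43), np.int64(44), np.int64(43), np.int64(41), np.int64(39), np.int64(31), np.int64(25), np.int64(22), np.int64(21), np.int64(24), np.int64(28), np.int64(25), np.int64(18), np.int64(16), np.int64(15)]
192 [np.int64(42), np.int64(43), np.int64(42), np.int64(42), np.int64(36), np.int64(24), np.int64(13), np.int64(9), np.int64(8), np.int64(11), np.int64(17), np.int64(13), np.int64(9), np.int64(6), np.int64(8)]
193 [np.int64(38), np.int64(38), np.int64(38), np.int64(39), np.int64(35), np.int64(26), np.int64(15), np.int64(8), np.int64(6), np.int64(6), np.int64(6), np.int64(4), np.int64(2), np.int6
[... 423 characters left out ...]
0), np.int64(0)]
196 [np.int64(11), np.int64(9), np.int64(10), np.int64(12), np.int64(13), np.int64(17), np.int64(24), np.int64(31), np.int64(33), np.int64(31), np.int64(19), np.int64(7), np.int64(2), np.int64(0), np.int64(0)]
-0.1046 [224.3588 193.9321]
-0.1106 [222.7844 193.4263]
-0.1196 [220.4253 192.6683]
-0.1303 [217.6247 191.7683]
190 [17 18 16 12 16 17 12 12 21 15 14 16 15  9  5]
191 [12  7 13 17 15 79 76 24 24 18 23 13 16 16 16]
192 [16 17 19 14 15 77 77 77 75 77 17 14 87 82 84]
193 [17 14 17 16 17 78 72 80 78 83 81 79 85 89 83]
194 [12 15 15 13 11 15 14 15 76 78 77 85 84 86 87]
195 [27 30 25 18 15 14 20 14 16 19 15 83 87 82 83]
-0.1046 [269.1977 173.0794]
-0.1303 [274.4761 169.267 ]
```

View pics/s17z.png

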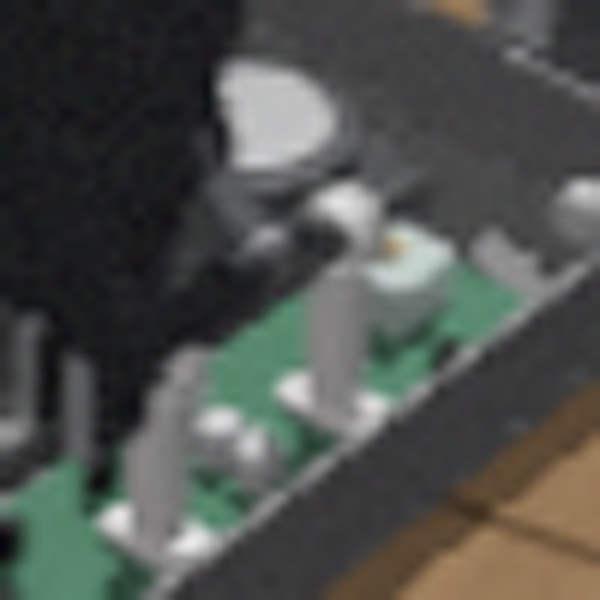

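The top view's depth shows the rod out to column 218, where I predicted 217.6. That puts about 24 mm of rod beyond holder 2. Forces are under 1 N. Handing in.

```bash
python3 -c "
from bench import *
s=state();print(s['t'],s['wrist_force'],s['opening']);print(sign_off())"
```

```text
35.85 [ 0.40926166  1.06184188 -0.33996302] 0.007359087177807893
the job is handed in; nothing more can be done
None
```

The job is handed in at 35.9 s. Both cells stand in their bays, and the rod is threaded through both holders and still gripped. The hand-in gives no verdict, so what follows rests on my own checks.

- **Cells:** Each cell was lowered until it touched the bay floor (about 5 N), then released. Their tops measured about 63.5 mm, with the camera reading roughly 1 mm low, against 64 mm expected. Both are centred in their bays within about 1 mm.
- **Rod:** It went in from the side of the radio away from the clamp, through holder 1 and then holder 2. Wrist forces stayed under 2 N at every reading during threading. It is level within about 0.25° and centred in both holes within about 0.3 mm. About 24–26 mm stands out past holder 2 and about 52 mm past holder 1.
- **Jar, cup of picks and grille:** The networks found them within about 5 mm of where they started, which is about as close as they can measure.

**Checks that disagreed or fell short:**
- The gripper read a 7 mm opening on the 10 mm rod; it had also read about 2 mm low on the cells. The rod did not slip.
- The wrist camera cannot see the rod's leading end. I first judged it from a blurred top picture as only about 15 mm out. The depth pixels and the position of the trailing end then both put it at about 25 mm.
- Some of my combined turning moves drifted sideways and left the arm above the grille, about 0.2 m up and without touching it.

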